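Unfold the crank, wind a stone sample tight in its clamp, fold the crank away

ROBOT

A 6-joint arm with a two-finger parallel gripper is mounted at the origin on a cart in front of the work surface, level with it; the furniture and walls round the work are solid. World frame = base frame: x ahead of the robot, y to its left, z up, the work surface at z = 0. Lengths are in m, angles in rad, forces in N, time in s.
With the tool pointing down it reaches from about 0.35 to 0.85 m from the base axis. Payload 8.1 kg.
Tool frame: the origin (TCP) lies on the centre line of the jaws, within the pads' length; the fingertips stand robot.finger_overhang ahead of it and the grasp point (between the pads) lies 5 mm behind it (robot.finger_overhang is the distance from the TCP to the fingertips, in m); z points along the fingers, y is the direction in which the jaws open and shut (so a half turn about z gives the same grasp; the last joint's range is limited). The gripper opens to 93 mm and grips with 3 to 60 N. Pads are 15 mm wide; open, the fingers measure 128 mm over their backs; the gripper's body (75 mm by 188 mm) begins 65 mm behind the grasp point.
Start: joints at [-1.279, 0.13, 1.488, -0, 1.523, -0.085], TCP at [0.221, -0.558, 0.197] pointing down, gripper open.
Joint ranges: [-2.96, 2.96], [-0.89, 2.26], [0.02, 2.5], [-1.34, 4.48], [0, 2.73], [-2.66, 2.66]. Speed limits (rad/s): [2.39, 2.39, 2.79, 3.14, 3.14, 3.14].

INTERFACE

Orientations are given as a rotation vector (axis times angle).
In Python, from plant import robot gives the robot as it stands. The module is installed in compiled form; this text tells all that it offers.
- The arm moves only by the tool carry_out, never from a script. Its argument "commands" is a list that holds one entry, the list of rows, each a list of 4 numbers: the shift along the tool's x, y, z in cm, then the turn about the tool's z in degrees. In form: [[[tx, ty, tz, roll], ...]]. A call has 1 to 20 rows; each row shifts and turns the commanded pose from where the row before left it, along the tool's axes as they then stand; what a row does not reach is not made up. A row lasts 1/12 s, in which the tool goes at most 41.7 mm and 7.16 degrees, less where a joint would pass 70% of its speed; a pose out of reach is approached as far as the arm can. A call is refused whole if a number of a shift passes 4.17 or a number of a turn 7.16, either way. A call with a gripper value outside its range is refused whole. "claw" is the finger opening in cm, from 0 to 9.3, set as the call begins (left out, the last holds). The fingers move at their own pace and stop on an object; "grip_force" is the grip in N (left out, the last holds). Time passes only in rows, so rows that do not move let the fingers close. It gives the time, the measured TCP pose, the force and the opening at its end, in the units of the state.
- robot.read_state(): the state, without advancing time (a new reading comes with each control period).
- robot.read_camera(name): name is "scene" or "side" or "wrist"; returns the picture (420x560x3 uint8, red, green, blue); there is no depth.
- robot.camera_params(name): a dict with "mtx" (3x3 intrinsics, pixels), "R" (3x3) and "t" (3): a world point X has camera coordinates R X + t. Camera axes: x right, y down, z forward; pixel columns grow to the right and rows downward; lengths in m; the calibration is good to about 2 mm. A picture is of the moment at which its call begins: read the wrist's pose just before it. camera_params takes no time and is no camera call; for the wrist camera it gives the pose at the moment of the call.
- robot.close_job(): hands the job in, once; it reports no verdict.
The state is a dict: "t": time; "q": joint angles; "dq": joint speeds; "joint_torque": joint torques, N m; "tool_pos": TCP position; "orientation": TCP orientation; "force": force on the tool from outside, world axes, zero at the start; "wrist_torque": the same for the moment, N m; "opening": finger opening in m.
Only numpy, scipy, OpenCV 4.12 (cv2) and the standard library are available. Lean on these libraries where they do the work, as an engineer would, in place of code of your own. Each camera call takes 0.05 s, during which the arm holds its last target.

TASK

Clamp the dark stone sample for polishing: swing the folded crank handle of the sample clamp up until it stands fully upright, crank the handwheel clockwise (seen from above) until the jaw has pushed the stone square against the fence and grips it, and stop there, with the crank only about 4 N heavier in the hand than it ran free - much more will chip the stone's edges. Then fold the handle down flat across the wheel again so that nothing catches on it. Work the clamp by its crank only, do not push the jaw or the stone by hand, and leave the things around it where they are.

Things in the scene. Friction and masses are not known exactly. Their poses are not given: they have to be found in the camera images.
- clamp: Sample clamp bolted to the bench: grey plate 120 x 240 x 12 mm. Origin: centre of its underside, z up. Its long side is its y axis: stone, jaw and fence in the +y half, blue gear housing (80 x 88 mm, 47 mm high) with the handwheel in the -y half. The stone lies loose on the plate top, 12 mm up.
- fence: Fixed stop at the +y end of the plate: a grey back strip with, in front of it, an aluminium bar with a rubber face, 84 mm wide, 8 mm high. The pose given is the back strip's. Two set screws hold the bar where the last user set it: its face stands at y = +90 to +96 mm in the clamp's frame, not measured. It does not move in use.
- jaw: Sliding aluminium bar, 90 mm wide, 8 mm high, rubber face towards the fence. Origin: bottom centre of that face, 12 mm above the bench. Wheel and rack drive it along the clamp's +y, 12 mm for each rad of wheel; wheel drag (0.3 N m) keeps it where it is left and holds up to 25 N of grip. Above about 40 N on the stone its edges chip.
- tile: Dark grey polished stone sample, square, nominally 60 x 60 mm (sawn size, not exact), 11 mm thick, lying flat and a little askew between jaw and fence. Origin: centre of its underside; z is up. 0.1 kg.
- wheel (a joint): Angle of the handwheel in rad, grows as it turns clockwise seen from above, which closes the jaw; 0 = jaw fully open. At the handle it runs with a steady drag of 5 to 6 N, tangential at 48 mm radius; each 10 N on the stone adds 2.5 N. It turns 1.1 to 2.3 rad before the stone is gripped.
- handle (a joint): Fold angle of the crank handle: 0 = folded flat across the wheel, 1.571 = fully upright, at its stop. A stiff friction hinge, about 0.06 N m (1 N at the grip point): the handle stays where it is left, nothing latches.
- wheel_center (a point): On the wheel's axis, on its flat top face, 64 mm above the bench. The aluminium wheel is 120 mm across; the axis is vertical. In the clamp's frame it lies at x = 0, y = -70 mm.
- handle_hinge (a point): Middle of the handle's hinge pin: 48 mm from the wheel axis, 20 mm above the wheel's face, between two steel cheeks (24 mm over both). The pin is level, at right angles to the spoke from the axis to this point. It turns with the wheel.
- grip_point (a point): On the centre line of the handle, 62 mm from the hinge pin; it moves with the handle. The black grip is a 20 mm thick cylinder, freely revolving on its core, from 17 to 81 mm from the pin. Folded, it lies level from the hinge across the wheel's middle to the far side, its underside 10 mm above the wheel's face; upright, it stands straight over the hinge.
- oil_mid (a point): Small white oil bottle with a red nozzle, 47 mm across, 134 mm high, loose; the point is half-way up. Bystander.
- tin_mid (a point): Open green and white tin, 64 mm across, 54 mm high, loose; the point is half-way up. Bystander.
- spare_mid (a point): Red-brown stone sample, 48 x 55 x 12 mm, loose; the point is its centre. Bystander, not to be clamped.
- wax_mid (a point): White and blue wax stick, 19 x 68 x 19 mm, loose; the point is its centre. Bystander.

How it is judged:
By the outcome, as a careful person would: the job done as asked, in the order asked, and still so for the second after the job is handed in, with the robot touching nothing.
It also fails if it takes over 72 s, if anything falls off the work surface, if the arm or the gripper's body presses on something with over 40 N, if the wrist force passes 120 N, or if a joint passes its speed limit or range.

## Working session

There is one attempt and no reset: what is moved stays moved. The work goes in short steps, Python scripts to look and compute and a tool call to move; the robot and the scene stay as the last step left them, time stands still between calls to the robot, and variables do not carry over. Pictures are saved under pics/ and viewed, and the job is handed in when it is done.

Besides the shell and the picture viewer there is one more tool, called after "Emit:" by a JSON object that holds its "method" and its "body". carry_out: Moves the arm, as the interface text tells. Its arguments: {"type":"object","properties":{"commands":{"type":"array","items":{"type":"array","items":{"type":"array","items":{"type":"number"}}}},"claw":{"type":"number"},"grip_force":{"type":"number"}},"required":["commands"]}

```bash
mkdir -p pics
python3 - <<'E'
from plant import robot
import cv2,numpy as np
s=robot.read_state();print({k:np.round(v,3).tolist() for k,v in s.items()}, robot.finger_overhang)
for n in ["scene","side","wrist"]:
    p=robot.camera_params(n);print(n,np.round(p['mtx'],1).tolist(),np.round(p['R'],3).tolist(),np.round(p['t'],3).tolist())
    cv2.imwrite(f"pics/{n}0.png",robot.read_camera(n)[:,:,::-1])
E
```

```text
{'t': 0.0, 'q': [-1.279, 0.131, 1.489, -0.0, 1.523, -0.085], 'dq': [0.002, 0.0, 0.001, -0.002, 0.001, -0.001], 'joint_torque': [0.0, -55.983, -49.177, 0.077, 0.035, -0.0], 'tool_pos': [0.221, -0.557, 0.196], 'orientation': [-3.084, -0.588, 0.0], 'force': [0.4, 0.257, 0.314], 'wrist_torque': [0.036, 0.01, -0.081], 'opening': 0.093} 0.014
scene [[413.7, 0.0, 276.4], [0.0, 413.7, 209.6], [0.0, 0.0, 1.0]] [[-0.729, -0.684, -0.015], [-0.267, 0.305, -0.914], [0.63, -0.663, -0.405]] [0.476, 0.195, 0.592]
side [[506.8, 0.0, 277.1], [0.0, 506.8, 202.7], [0.0, 0.0, 1.0]] [[-1.0, -0.011, -0.014], [0.003, 0.674, -0.739], [0.017, -0.739, -0.674]] [0.568, -0.015, 1.147]
wrist [[292.1, 0.0, 275.6], [0.0, 292.1, 210.0], [0.0, 0.0, 1.0]] [[0.368, -0.93, -0.003], [-0.888, -0.353, 0.293], [-0.274, -0.106, -0.956]] [-0.598, -0.034, 0.393]
```

View pics/scene0.png

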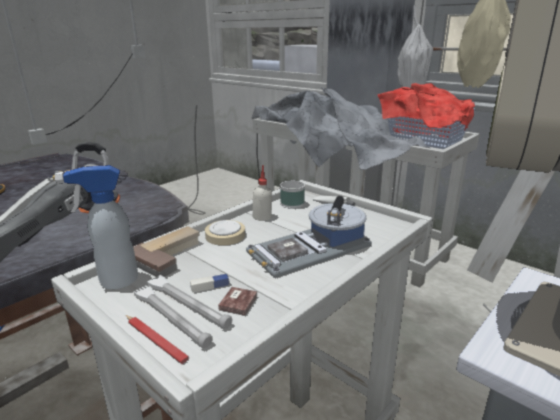

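View pics/side0.png

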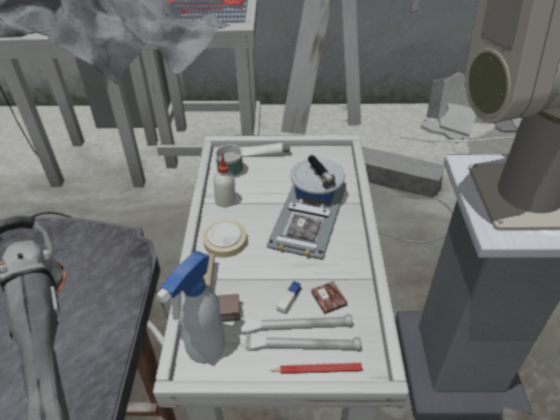

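View pics/wrist0.png

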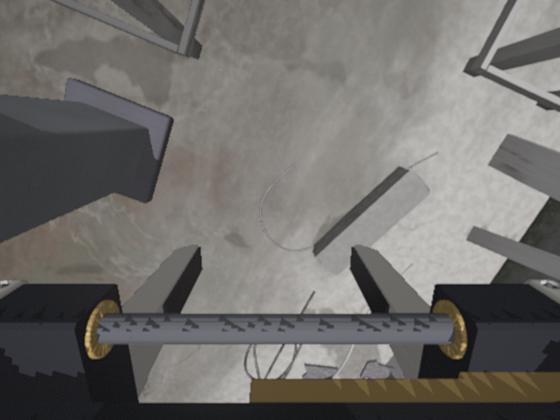

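```bash
cat > h.py <<'E'
import numpy as np,cv2
from plant import robot
def ray(p,uv):
    K,R,t=p['mtx'],p['R'],p['t'];d=R.T@np.linalg.inv(K)@np.array([uv[0],uv[1],1.]);return -R.T@t,d/np.linalg.norm(d)
def onz(p,uv,z):
    c,d=ray(p,uv);return c+d*(z-c[2])/d[2]
def tri(ps,uvs):
    A=np.zeros((3,3));b=np.zeros(3);L=[]
    for p,u in zip(ps,uvs):
        c,d=ray(p,u);M=np.eye(3)-np.outer(d,d);A+=M;b+=M@c;L.append((c,d))
    X=np.linalg.solve(A,b);return X,[np.linalg.norm((np.eye(3)-np.outer(d,d))@(X-c)) for c,d in L]
def proj(p,X):
    c=p['R']@np.asarray(X,float)+p['t'];u=p['mtx']@c;return u[:2]/u[2]
def crop(src,dst,x0,y0,x1,y1,f):
    im=cv2.imread(src)[y0:y1,x0:x1];cv2.imwrite(dst,cv2.resize(im,None,fx=f,fy=f,interpolation=cv2.INTER_CUBIC))
E
python3 - <<'E'
from h import *
crop('pics/side0.png','pics/side0c.png',200,130,390,270,4)
crop('pics/scene0.png','pics/scene0c.png',230,150,430,290,4)
p=robot.camera_params('side');print(onz(p,(318,176),.064),onz(p,(225,190),.067),onz(p,(230,158),.027))
E
```

```text
[0.47708773 0.0044202  0.064     ] [0.6764881  0.05371156 0.067     ] [ 0.68200835 -0.11017745  0.027     ]
```

View pics/side0c.png

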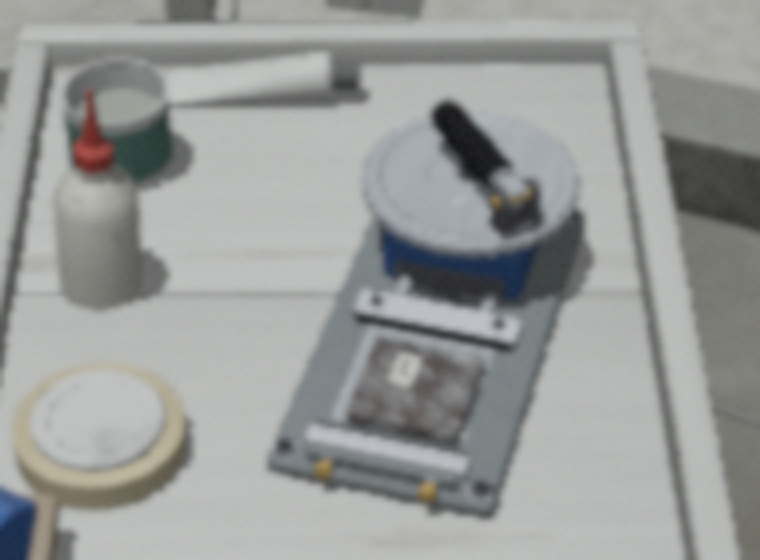

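View pics/scene0c.png

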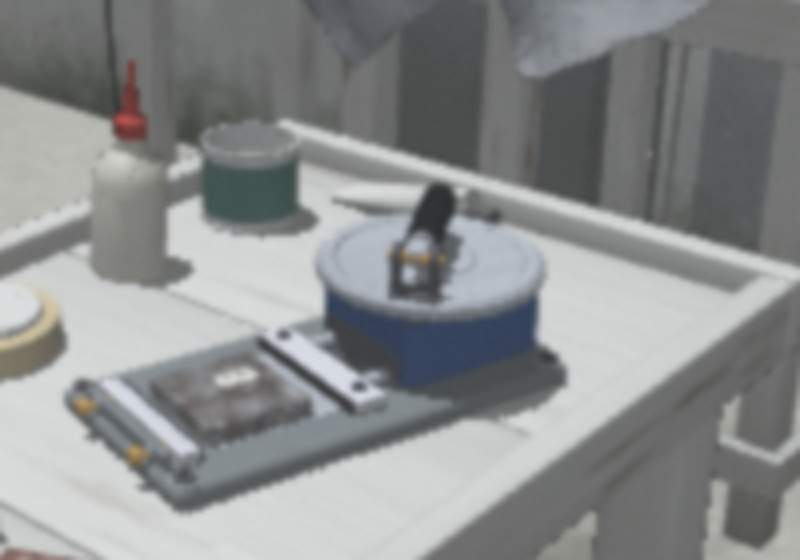

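Run:
```python
from h import *
s=robot.camera_params('side');c=robot.camera_params('scene')
S=lambda u,v:(200+u/4,130+v/4);C=lambda u,v:(230+u/4,150+v/4)
for n,a,b in [("hinge",(512,190),(419,258)),("griptip",(446,107),(440,190))]:
    print(n,tri([s,c],[S(*a),C(*b)]))
w1=onz(s,S(472,180),.064);w2=onz(c,C(431,262),.064);print('wheel',w1,w2)
# clamp axes via plate corners at z=.012
for q in [(270,465),(492,515),(560,325)]: print('plate side',onz(s,S(*q),.012))
for q in [(70,392),(180,505),(565,375)]: print('plate scene',onz(c,C(*q),.012))
```

```text
hinge (array([0.45847258, 0.03345433, 0.08138323]), [np.float64(0.0017881034095770696), np.float64(0.001788103409577126)])
griptip (array([ 0.4911372 , -0.02969709,  0.08935058]), [np.float64(0.001248963487439664), np.float64(0.0012489634874396768)])
wheel [0.47692023 0.00096678 0.064     ] [0.47144996 0.00551097 0.064     ]
plate side [0.5850239  0.16475111 0.012     ]
plate side [0.47451263 0.19839042 0.012     ]
plate side [0.43001815 0.06186966 0.012     ]
plate scene [0.58097671 0.16262601 0.012     ]
plate scene [0.46724129 0.20119713 0.012     ]
plate scene [ 0.40253713 -0.01970947  0.012     ]
```

Emit:
{"method": "carry_out", "body": {"commands": [[[2.99,-2.45,-0.56,0],[2.99,-2.45,-0.56,0],[2.99,-2.45,-0.56,0],[2.99,-2.45,-0.56,0],[2.99,-2.45,-0.56,0],[2.99,-2.45,-0.56,0],[2.99,-2.45,-0.56,0],[2.99,-2.45,-0.56,0],[2.99,-2.45,-0.56,0],[2.99,-2.45,-0.56,0],[2.99,-2.45,-0.56,0],[2.99,-2.45,-0.56,0],[2.99,-2.45,-0.56,0],[2.99,-2.45,-0.56,0],[2.99,-2.45,-0.56,0],[0,0,0,-6.8],[0,0,0,-6.8],[0,0,0,-6.8],[0,0,0,-6.8],[0,0,0,-6.8]]]}}

```text
t: 1.82
tool_pos: [0.5025, -0.0509, 0.2803]
orientation: [-2.774, -1.474, 0.001]
force: [-0.0, -0.0, -0.0]
opening: 0.0932
```

Emit:
{"method": "carry_out", "body": {"commands": [[[0,0,0,-6.8],[0,0,0,-6.8],[0,0,0,-6.8],[0,0,0,-6.8],[0,0,0,-6.8],[0,0,0,-6.8],[0,0,0,-6.8],[0,0,0,-6.8],[0,0,0,-6.8],[0,0,0,0],[0,0,0,0]]]}}

```text
t: 2.73
tool_pos: [0.5025, -0.0511, 0.2804]
orientation: [-1.651, -2.672, 0.0]
force: [0.6, 0.3, -0.6]
opening: 0.093
```

```bash
cat > snap.py <<'E'
import sys
from h import *
tag=sys.argv[1]
s=robot.read_state()
ov=s['orientation'];Rm=cv2.Rodrigues(np.array(ov))[0]
print('t',s['t'],'tcp',np.round(s['tool_pos'],4),'psi',np.degrees(np.arctan2(Rm[1,0],Rm[0,0])),'z',Rm[:,2].round(3),'F',np.round(s['force'],2),'op',s['opening'],'q',np.round(s['q'],2))
import pickle
for n in sys.argv[2:]:
    p=robot.camera_params(n);im=robot.read_camera(n)
    cv2.imwrite(f'pics/{n}{tag}.png',im[:,:,::-1]);pickle.dump(p,open(f'pics/{n}{tag}.pkl','wb'))
E
python3 snap.py 1 wrist
```

```text
t 2.7333 tcp [ 0.5025 -0.0511  0.2804] psi 116.57179597223102 z [-0.  0. -1.] F [ 0.58  0.27 -0.63] op 0.09299876364697955 q [-0.2  -0.15  1.61  0.    1.68 -0.67]
```

View pics/wrist1.png

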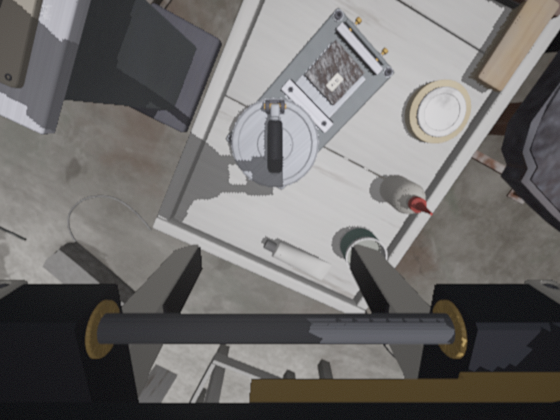

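Run:
```python
from h import *
crop('pics/wrist1.png','pics/wrist1c.png',210,0,410,150+50,4)
crop('pics/wrist1.png','pics/wrist1d.png',215,80,335,200,5)
```

```text
(no output)
```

View pics/wrist1d.png

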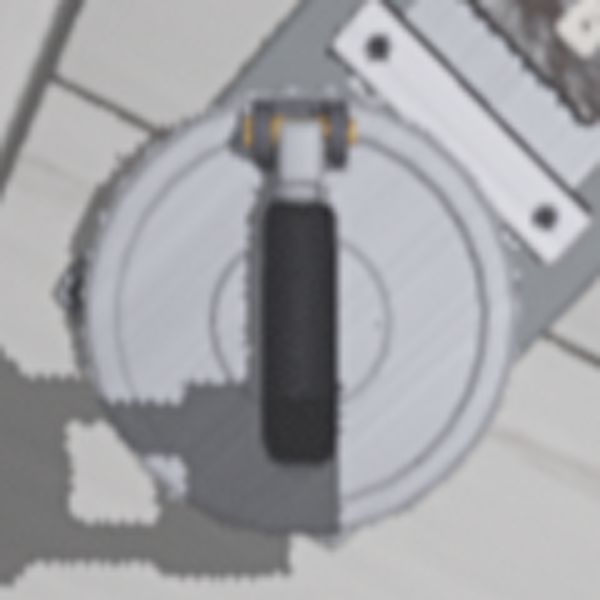

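Run:
```python
from h import *
import pickle
p=pickle.load(open('pics/wrist1.pkl','rb'))
f=lambda u,v:(215+u/5,80+v/5)
w=onz(p,f(300,320),.064);h=onz(p,f(300,132),.084);e=onz(p,f(298,463),.084);g0=onz(p,f(300,203),.084)
print('wheel',w,'hinge',h,'end',e,'g0',g0)
print('r',np.linalg.norm((h-w)[:2]),'phi',np.degrees(np.arctan2(*(h-w)[1::-1])), 'phi handle',np.degrees(np.arctan2(*(h-e)[1::-1])),'len',np.linalg.norm(h-e),np.linalg.norm(h-g0))
for a,b in [((88,318),(512,318))]: print('diam',np.linalg.norm(onz(p,f(*a),.064)-onz(p,f(*b),.064)))
s=robot.camera_params('side');c=robot.camera_params('scene')
print(proj(s,w),proj(c,w),proj(s,h),proj(c,h))
```

```text
wheel [ 0.47915396 -0.00425907  0.064     ] hinge [0.45806654 0.03799207 0.084     ] end [ 0.49463445 -0.03632119  0.084     ] g0 [0.46561614 0.02289466 0.084     ]
r 0.04722115963713277 phi 116.52364120398872 phi handle 116.20077386880614 len 0.08282314052889525 0.016879811496394927
diam 0.11494200741100097
[316.86877691 173.49948264] [337.45885898 213.03345871] [328.17355589 178.73088011] [334.1591552  213.34596839]
```

Emit:
{"method": "carry_out", "body": {"commands": [[[3.76,0,0,0],[0,0,3.5,0],[0,0,3.5,0],[0,0,3.5,0],[0,0,3.0,0],[0,0,0,0],[0,0,0,0]]], "claw": 6}}

```text
t: 3.37
tool_pos: [0.4842, -0.0174, 0.1445]
orientation: [-1.648, -2.671, 0.003]
force: [0.3, -0.5, 0.5]
opening: 0.0604
```

```bash
python3 snap.py 2 wrist
```

```text
t 3.3667 tcp [ 0.4842 -0.0174  0.1445] psi 116.65587368725453 z [-0.004  0.001 -1.   ] F [ 0.26 -0.48  0.49] op 0.0604414012282551 q [-0.14 -0.15  1.86 -0.    1.43 -0.61]
```

View pics/wrist2.png

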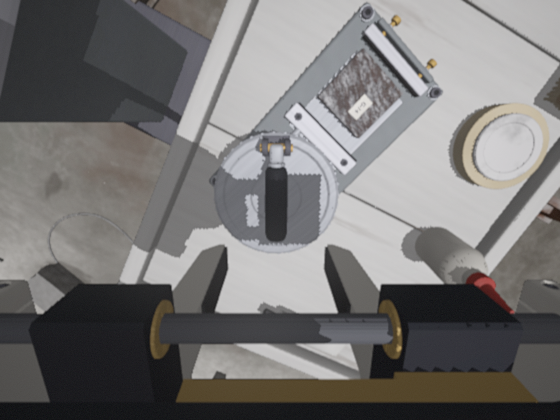

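Run:
```python
from h import *
import pickle
p=pickle.load(open('pics/wrist2.pkl','rb'))
h=onz(p,(276,147),.084);e=onz(p,(276.5,241),.084);w=onz(p,(276.5,192),.064)
u=np.array([np.cos(np.radians(116.5)),np.sin(np.radians(116.5)),0])
print(h,e,w,(h-e)@u,(h-w)@u, h-.062*u)
crop('pics/wrist2.png','pics/wrist2c.png',200,120,350,260,4)
```

```text
[0.45743083 0.03824594 0.084     ] [ 0.4960212  -0.03742245  0.084     ] [ 4.77327900e-01 -3.09662176e-04  6.40000000e-02] 0.0849371812215154 0.043382760043108044 [ 0.48509509 -0.01723999  0.084     ]
```

View pics/wrist2c.png

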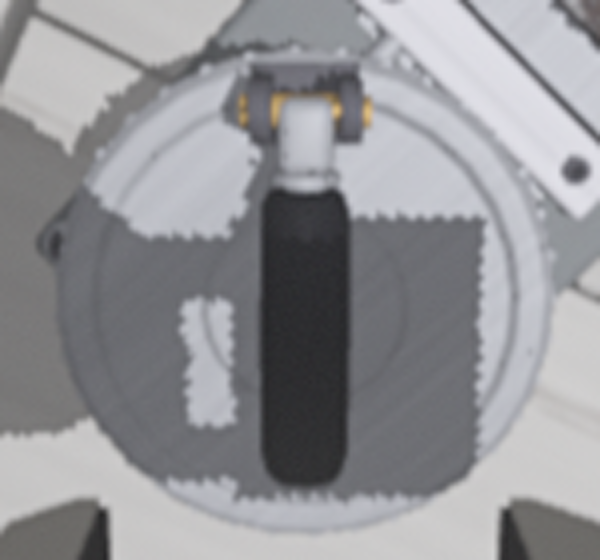

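Emit:
{"method": "carry_out", "body": {"commands": [[[0,0,3.0,0],[0,0,2.0,0],[0,0,1.1,0],[0,0,0,0],[0,0,0,0]]]}}

```text
t: 3.83
tool_pos: [0.4866, -0.0178, 0.0863]
orientation: [1.646, 2.674, 0.001]
force: [1.2, 0.1, 1.2]
opening: 0.0601
```

Emit:
{"method": "carry_out", "body": {"commands": [[[0,0,0,0],[0,0,0,0],[0,0,0,0],[0,0,0,0],[0,0,0,0],[0,0,0,0]]], "claw": 1.5, "grip_force": 15}}

```text
t: 4.33
tool_pos: [0.4858, -0.0176, 0.0849]
orientation: [1.646, 2.675, 0.0]
force: [-0.2, -0.1, -0.1]
opening: 0.0245
```

Emit:
{"method": "carry_out", "body": {"commands": [[[0,0,0,0],[0,0,0,0],[0,0,0,0]]]}}

```text
t: 4.58
tool_pos: [0.4856, -0.0176, 0.0846]
orientation: [-1.646, -2.675, 0.0]
force: [0.9, 0.1, -1.0]
opening: 0.0149
```

```bash
python3 snap.py 3 wrist
```

```text
t 4.5833 tcp [ 0.4856 -0.0176  0.0846] psi 116.7871911181441 z [-0.  0. -1.] F [ 0.89  0.13 -0.97] op 0.014880356592471266 q [-0.14 -0.1   1.93 -0.    1.31 -0.61]
```

View pics/wrist3.png

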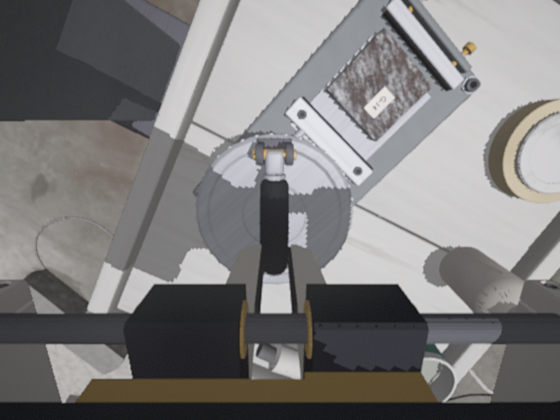

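Emit:
{"method": "carry_out", "body": {"commands": [[[0,0,0,0],[0,0,0,0],[0,0,0,0]]], "claw": 0.8}}

```text
t: 4.88
tool_pos: [0.4856, -0.0176, 0.0846]
orientation: [-1.646, -2.676, 0.0]
force: [-0.2, 0.2, 0.4]
opening: 0.0081
```

```bash
python3 snap.py 4 wrist side
python3 - <<'E'
from h import *
crop('pics/wrist4.png','pics/wrist4c.png',200,120,350,300,4)
crop('pics/side4.png','pics/side4c.png',250,110,390,250,4)
E
```

```text
t 4.8833 tcp [ 0.4856 -0.0176  0.0846] psi 116.79158704696138 z [-0.  0. -1.] F [-0.25  0.22  0.38] op 0.008076325938175819 q [-0.14 -0.1   1.93 -0.    1.31 -0.61]
```

View pics/wrist4c.png

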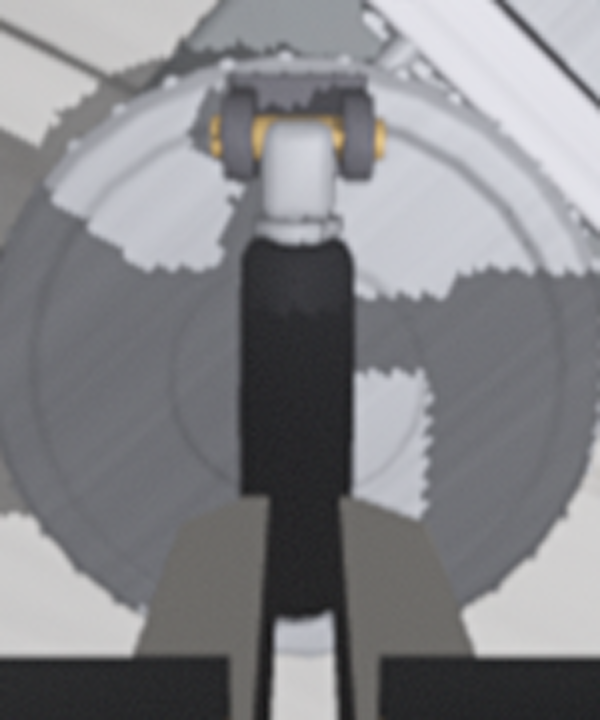

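View pics/side4c.png

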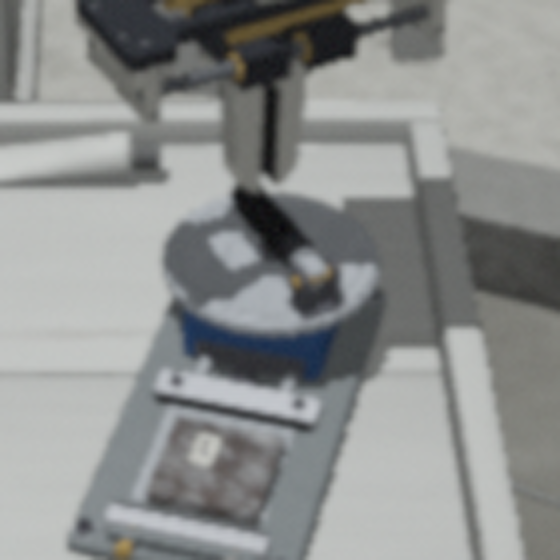

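Run:
```python
from h import *
import pickle
w=pickle.load(open('pics/wrist4.pkl','rb'));s=pickle.load(open('pics/side4.pkl','rb'))
st=robot.read_state();T=np.array(st['tool_pos']);print(robot.finger_overhang,T)
for X in [T,T-[0,0,.014],T+[0,0,.03],T+[0,0,.05]]: print(X,proj(w,X),proj(s,X))
print('cam',-w['R'].T@w['t'], w['R'][2])
# fingertip in both: wrist mid (276,244), side mid (316,155)
print(tri([w,s],[(276,244),(316,155.5)]))
```

```text
0.014 [ 0.48565998 -0.01759948  0.0846318 ]
[ 0.48565998 -0.01759948  0.0846318 ] [274.29729315 244.18208568] [313.9838994  162.35693924]
[ 0.48565998 -0.01759948  0.0706318 ] [274.36890552 236.58167157] [313.75931783 167.37145064]
[ 0.48565998 -0.01759948  0.1146318 ] [274.10710584 264.36717773] [314.47821973 151.31963595]
[ 0.48565998 -0.01759948  0.1346318 ] [273.94161526 281.93113916] [314.81806752 143.73143262]
cam [0.44905541 0.05664237 0.27308438] [ 0.13257916 -0.26128982 -0.95611213]
(array([ 0.48208084, -0.00690096,  0.11109002]), [np.float64(0.0007216036183974216), np.float64(0.0007216036183974677)])
```

Emit:
{"method": "carry_out", "body": {"commands": [[[0,0,0,0],[0,0,0,0],[0,0,0,0],[0,0,0.5,0],[0,0,0,0]]], "claw": 5}}

```text
t: 5.4
tool_pos: [0.4852, -0.0175, 0.0787]
orientation: [-1.646, -2.675, 0.001]
force: [-0.4, 0.2, -1.3]
opening: 0.0369
```

```bash
python3 snap.py 5 wrist side
python3 - <<'E'
from h import *
crop('pics/wrist5.png','pics/wrist5c.png',200,120,350,300,4)
crop('pics/side5.png','pics/side5c.png',250,110,390,250,4)
E
```

```text
t 5.4 tcp [ 0.4852 -0.0175  0.0787] psi 116.79095682942526 z [-0.001  0.    -1.   ] F [-0.42  0.22 -1.27] op 0.03690296082747801 q [-0.14 -0.09  1.93 -0.    1.3  -0.61]
```

View pics/wrist5c.png

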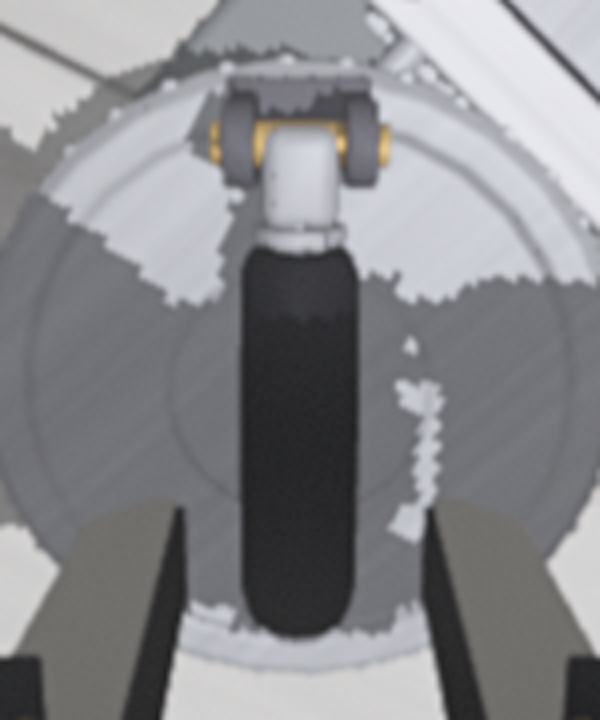

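View pics/side5c.png

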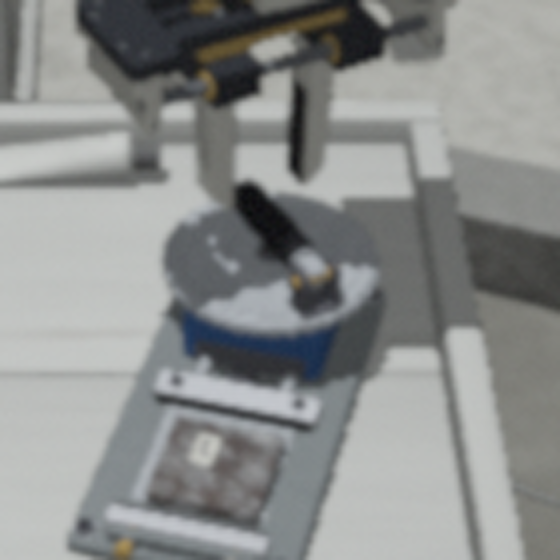

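Emit:
{"method": "carry_out", "body": {"commands": [[[0,0,0,0],[0,0,0,0],[0,0,0.2,0],[0,0,0.2,0],[0,0,0,0],[0,0,0,0]]]}}

```text
t: 6.0
tool_pos: [0.4855, -0.0176, 0.0754]
orientation: [-1.646, -2.675, 0.0]
force: [-0.0, 0.5, 0.7]
opening: 0.0499
```

Emit:
{"method": "carry_out", "body": {"commands": [[[0,0,0.2,0],[0,0,0.2,0],[0,0,0.2,0],[0,0,0.2,0],[0,0,0.2,0],[0,0,0,0],[0,0,0,0]]]}}

```text
t: 6.58
tool_pos: [0.4855, -0.0176, 0.0654]
orientation: [-1.646, -2.675, 0.0]
force: [0.9, 0.9, -0.0]
opening: 0.0503
```

```bash
python3 snap.py 6 wrist side
python3 - <<'E'
from h import *
crop('pics/wrist6.png','pics/wrist6c.png',200,120,350,300,4)
crop('pics/side6.png','pics/side6c.png',250,110,390,250,4)
E
```

```text
t 6.5833 tcp [ 0.4855 -0.0176  0.0654] psi 116.78712011846149 z [-0.  0. -1.] F [ 0.93  0.91 -0.05] op 0.050279910142690495 q [-0.14 -0.08  1.94  0.    1.27 -0.61]
```

View pics/wrist6c.png

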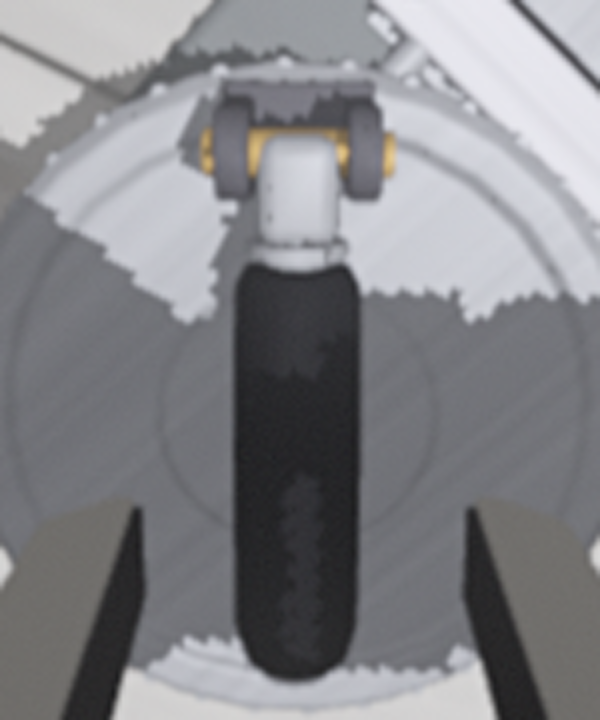

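View pics/side6c.png

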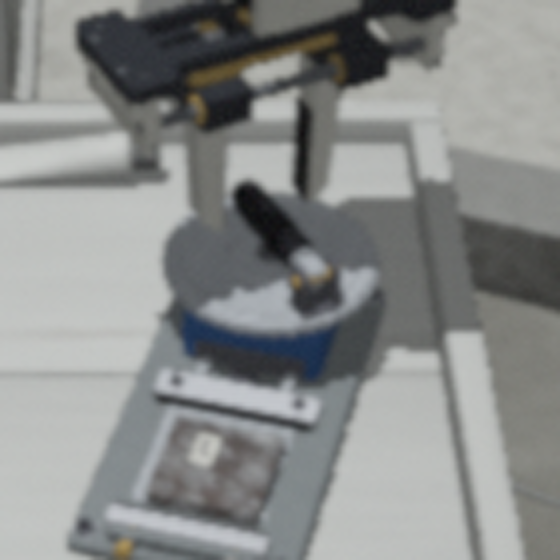

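Emit:
{"method": "carry_out", "body": {"commands": [[[0,0,0.3,0],[0,0,0.3,0],[0,0,0.3,0],[0,0,0.3,0],[0,0,0,0],[0,0,0,0]]]}}

```text
t: 7.18
tool_pos: [0.4853, -0.0175, 0.0532]
orientation: [-1.646, -2.675, 0.0]
force: [-0.6, -0.1, -0.2]
opening: 0.0502
```

Emit:
{"method": "carry_out", "body": {"commands": [[[0,0,0,0],[0,0,0,0],[0,0,0,0],[0,0,0,0],[0,0,0,0],[0,0,0,0]]], "claw": 1.2, "grip_force": 15}}

```text
t: 7.68
tool_pos: [0.4849, -0.0181, 0.0534]
orientation: [-1.646, -2.675, 0.003]
force: [-2.6, -2.4, 1.1]
opening: 0.019
```

```bash
python3 snap.py 7 wrist side
python3 - <<'E'
from h import *
crop('pics/wrist7.png','pics/wrist7c.png',200,120,350,300,4)
crop('pics/side7.png','pics/side7c.png',250,110,390,250,4)
E
```

```text
t 7.6833 tcp [ 0.4849 -0.0181  0.0534] psi 116.78854597997143 z [-0.002 -0.001 -1.   ] F [-2.55 -2.43  1.14] op 0.01902290707702621 q [-0.14 -0.06  1.95 -0.    1.25 -0.61]
```

View pics/wrist7c.png

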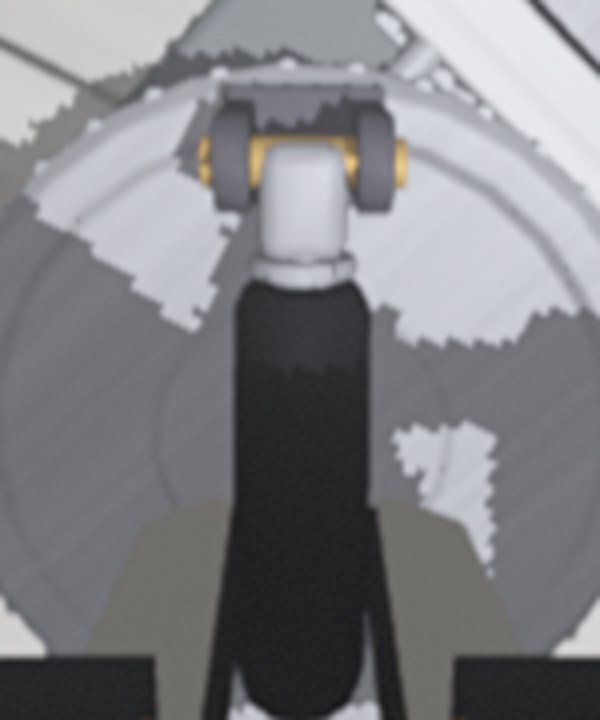

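View pics/side7c.png

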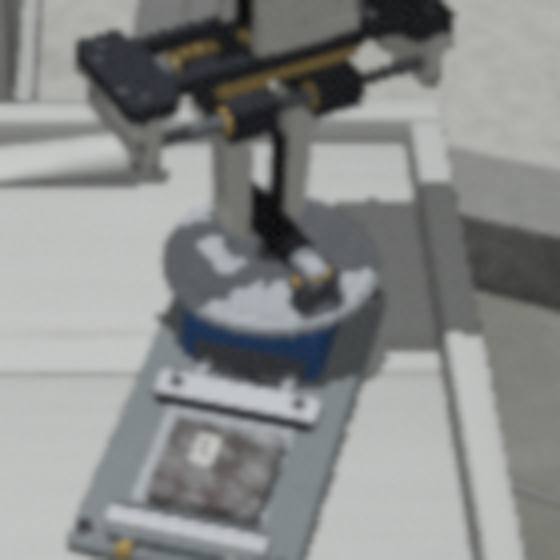

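Run:
```python
from h import *
import pickle
w=pickle.load(open('pics/wrist7.pkl','rb'))
a=np.radians(116.6);u=np.array([np.cos(a),np.sin(a),0])
h=onz(w,(275.5,158.75),.084);g0=onz(w,(275.5,190.5),.088);T=np.array([.4849,-.0181,0])
print('hinge',h,'hinge-T',(h-T)@u, (g0-T)@u)
for z in (.068,.071,.074):
  q=onz(w,(275.5,246),z);print(z,'edge',(q-T)@u,'to hinge',(h-q)@u)
```

```text
hinge [0.45724571 0.03861811 0.084     ] hinge-T 0.06309719846892224 0.04657238343764197
0.068 edge 0.005047166582579895 to hinge 0.05805003188634235
0.071 edge 0.006387548441828171 to hinge 0.05670965002709407
0.074 edge 0.007727930301076446 to hinge 0.0553692681678458
```

Emit:
{"method": "carry_out", "body": {"commands": [[[0.04,0,-0.66,0],[0.1,0,-0.65,0],[0.17,0,-0.64,0],[0.24,0,-0.62,0],[0.3,0,-0.59,0],[0.36,0,-0.55,0],[0.41,0,-0.51,0],[0.47,0,-0.47,0],[0.51,0,-0.41,0],[0.55,0,-0.36,0],[0,0,0,0]]]}}

```text
t: 8.7
tool_pos: [0.4707, 0.0112, 0.1091]
orientation: [-1.645, -2.676, 0.001]
force: [-7.1, -2.9, 0.5]
opening: 0.0196
```

```bash
python3 snap.py 8 wrist side
python3 - <<'E'
from h import *
crop('pics/side8.png','pics/side8c.png',250,90,390,230,4)
E
```

```text
t 8.7 tcp [0.4707 0.0112 0.1091] psi 116.82172119704052 z [-0.001 -0.    -1.   ] F [-7.09 -2.89  0.46] op 0.0195541003399641 q [-0.09 -0.17  1.94 -0.    1.37 -0.55]
```

View pics/wrist8.png

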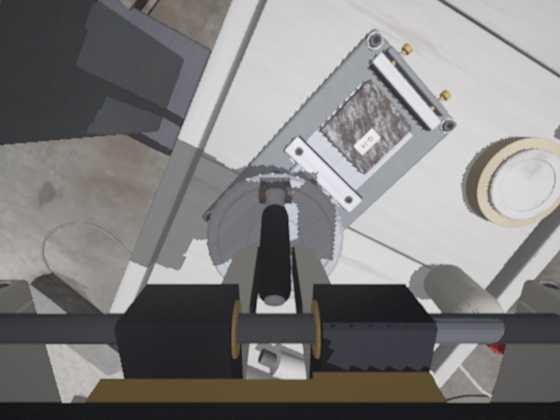

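View pics/side8c.png

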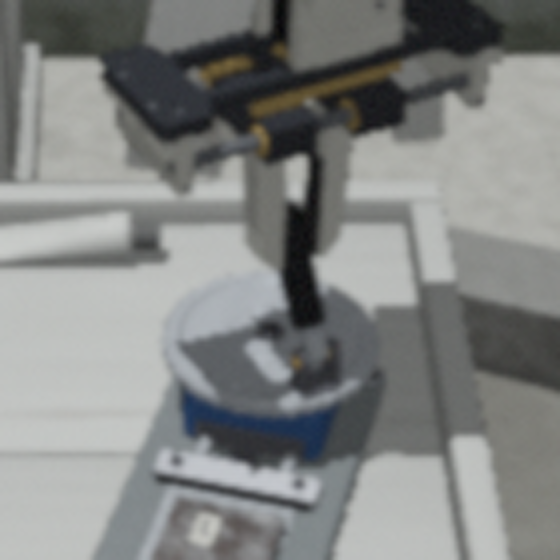

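Emit:
{"method": "carry_out", "body": {"commands": [[[0.29,-0.1,-0.15,0],[0.3,-0.1,-0.15,0],[0,0,0,0]]]}}

```text
t: 9.05
tool_pos: [0.4676, 0.0157, 0.1122]
orientation: [1.645, 2.675, 0.003]
force: [0.6, -0.3, -0.5]
opening: 0.0193
```

Emit:
{"method": "carry_out", "body": {"commands": [[[0.31,0,-0.12,0],[0.31,0,-0.12,0],[0.32,0,-0.09,0],[0.32,0,-0.08,0],[0.33,0,-0.05,0],[0.33,0,-0.05,0],[0.33,0,-0.02,0],[0.33,0,0,0],[0,0,0,0]]]}}

```text
t: 9.8
tool_pos: [0.4559, 0.0388, 0.1174]
orientation: [1.645, 2.675, 0.002]
force: [2.2, 0.6, 6.5]
opening: 0.0175
```

```bash
python3 snap.py 9 wrist side scene
python3 - <<'E'
from h import *
crop('pics/side9.png','pics/side9c.png',250,90,390,230,4)
crop('pics/scene9.png','pics/scene9c.png',270,130,410,270,4)
E
```

```text
t 9.8 tcp [0.4559 0.0388 0.1174] psi 116.81222492975323 z [ 0.002  0.001 -1.   ] F [2.15 0.55 6.52] op 0.017528202899263393 q [-0.03 -0.22  1.97  0.    1.39 -0.5 ]
```

View pics/scene9c.png

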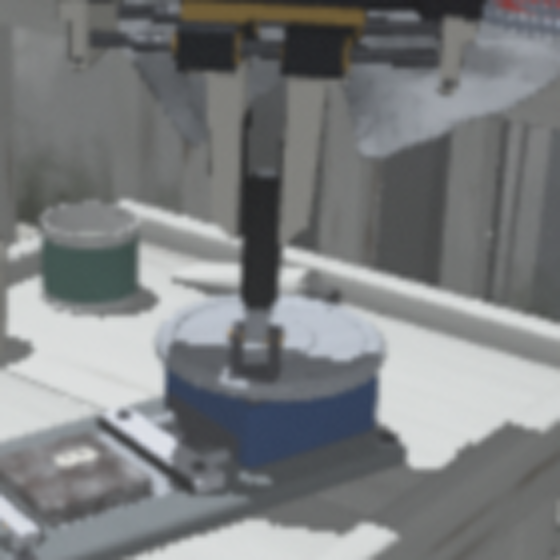

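View pics/side9c.png

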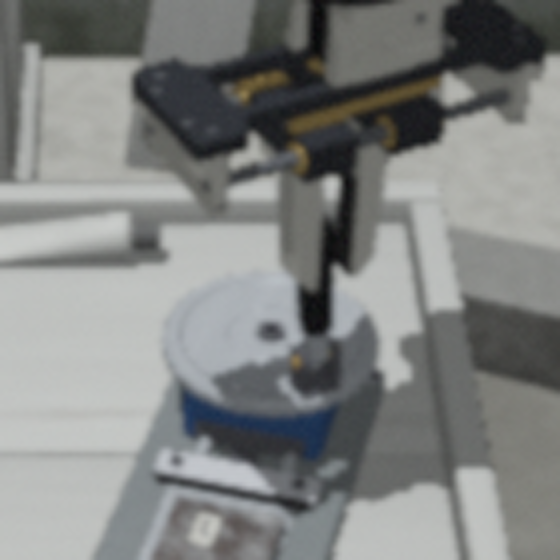

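Emit:
{"method": "carry_out", "body": {"commands": [[[0.15,0,-0.1,0],[0.15,0,0,0],[0,0,0,0]]]}}

```text
t: 10.2
tool_pos: [0.4542, 0.0413, 0.1177]
orientation: [1.646, 2.676, 0.002]
force: [4.1, 2.5, 2.8]
opening: 0.0163
```

```bash
python3 snap.py 10 wrist
python3 - <<'E'
from h import *
crop('pics/wrist10.png','pics/wrist10c.png',190,140,380,290,4)
E
```

```text
t 10.2 tcp [0.4542 0.0413 0.1177] psi 116.80298540083753 z [ 0.001  0.001 -1.   ] F [4.12 2.47 2.78] op 0.016327041971897112 q [-0.02 -0.22  1.97  0.    1.39 -0.49]
```

View pics/wrist10c.png

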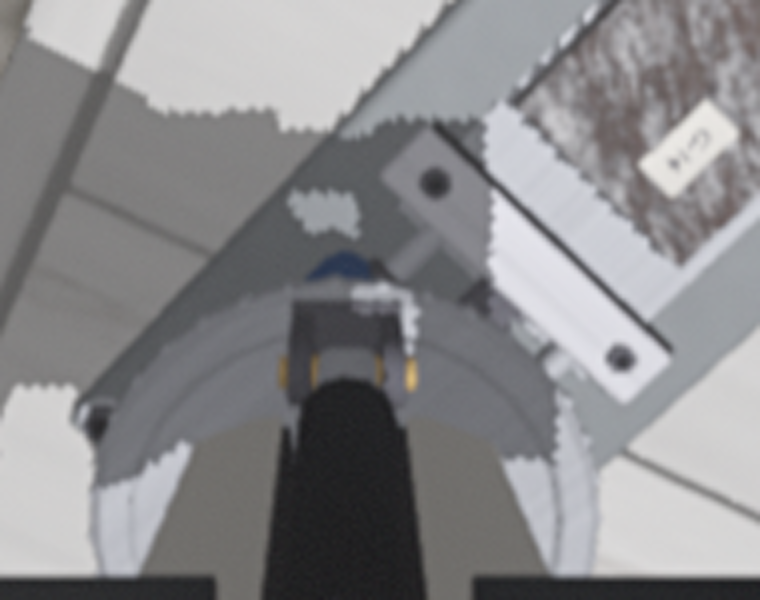

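Run:
```python
from h import *
import pickle
w=pickle.load(open('pics/wrist10.pkl','rb'))
a=np.radians(116.7);u=np.array([np.cos(a),np.sin(a),0]);v=np.array([np.sin(a),-np.cos(a),0])
T=np.array([.4542,.0413,0])
h=onz(w,(276.75,232.5),.084);print('hinge',h,(h-T)@u,(h-T)@v)
for r in (-.0,.005,.01,.015):
  for z in (.1,.135,.147,.165): 
    X=T+u*(r)+[0,0,z]; print(r,z,(proj(w,X)-[190,140])*4)
for x in (-.0075,.0075): print('finger edge',x,(proj(w,T+u*x-v*.008+[0,0,.1357])-[190,140])*4)
```

```text
hinge [0.45793003 0.03823372 0.084     ] -0.004415301014115571 0.0019545605505047812
-0.0 0.1 [337.21290217 379.14935737]
-0.0 0.135 [336.6183944  460.47167598]
-0.0 0.147 [336.3626387  495.45632589]
-0.0 0.165 [335.90988204 557.38860601]
0.005 0.1 [337.24128157 354.40861486]
0.005 0.135 [336.64720364 431.92768783]
0.005 0.147 [336.39119904 465.33279887]
0.005 0.165 [335.93736014 524.55258999]
0.01 0.1 [337.27004106 329.3365115 ]
0.01 0.135 [336.67646855 402.93222977]
0.01 0.147 [336.42024099 434.7013076 ]
0.01 0.165 [335.96535264 491.10188936]
0.015 0.1 [337.29918833 303.92634536]
0.015 0.135 [336.70620002 373.4745053 ]
0.015 0.147 [336.44977682 403.54889433]
0.015 0.165 [335.9938741  457.01908085]
finger edge -0.0075 [287.21850999 504.44356515]
finger edge 0.0075 [286.13387424 419.19830824]
```

Run:
```python
from h import *
im=cv2.imread('pics/wrist10.png')[200:420,230:330].astype(float)
im=np.clip((im/90)**.6*255,0,255).astype(np.uint8)
cv2.imwrite('pics/w10e.png',cv2.resize(im,None,fx=2.7*1.0,fy=2.7,interpolation=cv2.INTER_CUBIC))
im=cv2.imread('pics/wrist10.png')[220:320,230:330].astype(float)
im=np.clip((im/90)**.6*255,0,255).astype(np.uint8)
cv2.imwrite('pics/w10e.png',cv2.resize(im,None,fx=6,fy=6,interpolation=cv2.INTER_CUBIC))
```

```text
(no output)
```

View pics/w10e.png

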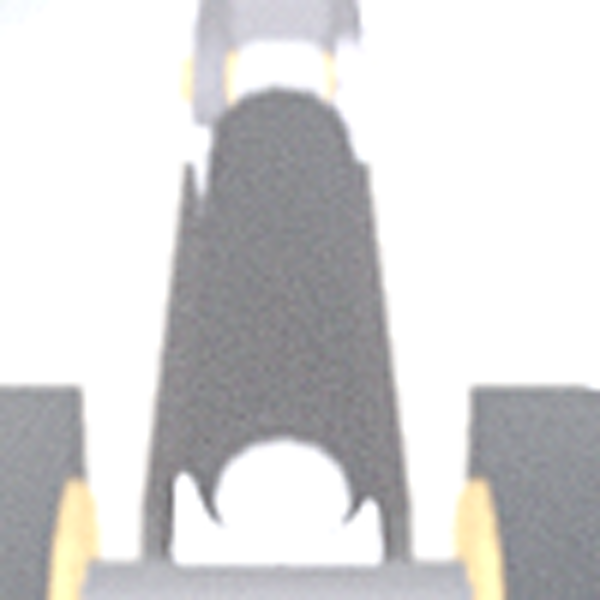

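Run:
```python
from h import *
import pickle
w=pickle.load(open('pics/wrist10.pkl','rb'))
a=np.radians(116.7);u=np.array([np.cos(a),np.sin(a),0]);v=np.array([np.sin(a),-np.cos(a),0])
h=np.array([.4579,.0382,.084]);T=np.array([.4542,.0413,0])
for z in (.16,.163,.165,.168):
    X=onz(w,(277.3,304),z);print(z,(X-h)@u,(X-h)@v,'rel tool',(X-T)@u, 'len',np.linalg.norm(X-h))
```

```text
0.16 -0.014636438477253724 1.1687688120643576e-05 rel tool -0.019068370075948835 len 0.07739654687323257
0.163 -0.012547410257327809 -1.805495053494459e-05 rel tool -0.016979341856022918 len 0.07999023584255102
0.165 -0.011154724777377218 -3.788337630526455e-05 rel tool -0.015586656376072327 len 0.08176447468191325
0.168 -0.009065696557451302 -6.762601496085315e-05 rel tool -0.013497628156146411 len 0.08448781821866205
```

Emit:
{"method": "carry_out", "body": {"commands": [[[0,0,0,0],[0,0,0,0],[0,0,0,0],[-0.6,0.08,0,0],[-0.8,0.08,0,0],[0,0,0,0],[0,0,0,0]]], "claw": 4}}

```text
t: 10.83
tool_pos: [0.4619, 0.0282, 0.1174]
orientation: [-1.648, -2.674, 0.0]
force: [0.0, 1.0, -0.0]
opening: 0.04
```

```bash
python3 snap.py 11 wrist
python3 - <<'E'
from h import *
im=cv2.imread('pics/wrist11.png')[200:320,210:350].astype(float)
im=np.clip((im/90)**.6*255,0,255).astype(np.uint8)
cv2.imwrite('pics/w11e.png',cv2.resize(im,None,fx=5,fy=5,interpolation=cv2.INTER_CUBIC))
E
```

```text
t 10.8333 tcp [0.4619 0.0282 0.1174] psi 116.72642540581089 z [-0.001 -0.    -1.   ] F [ 0.02  1.01 -0.04] op 0.04002383760766045 q [-0.05 -0.2   1.95 -0.    1.38 -0.52]
```

View pics/w11e.png

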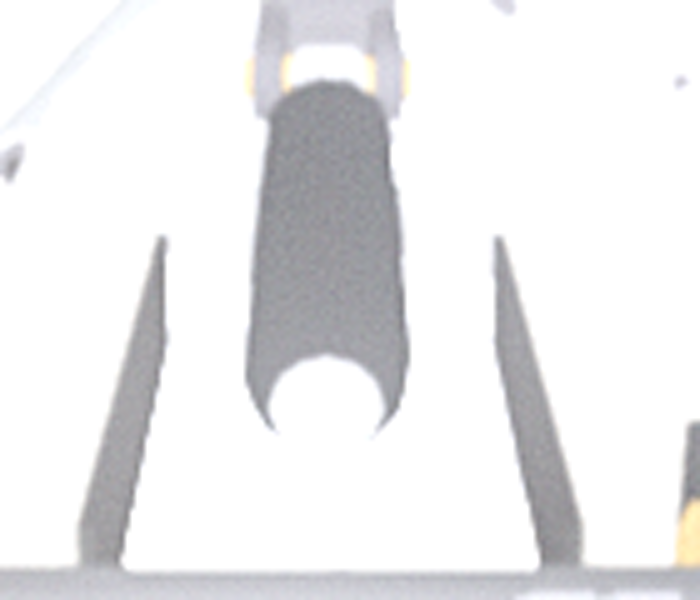

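Run:
```python
from h import *
import pickle
w=pickle.load(open('pics/wrist11.pkl','rb'))
a=np.radians(116.7);u=np.array([np.cos(a),np.sin(a),0]);v=np.array([np.sin(a),-np.cos(a),0])
T=np.array([.4619,.0282,0])
h=onz(w,(210+328/5,200+72/5),.084);print(h,(h-T)@u,(h-T)@v)
for z in (.16,.163,.165):
    X=onz(w,(275.2,282),z);print(z,(X-h)@u,(X-h)@v,'rel tool',(X-T)@u, 'len',np.linalg.norm(X-h))
```

```text
[0.45769052 0.03853649 0.084     ] 0.011125722305736664 0.0008837521846646509
0.16 -0.015595265058379217 -0.00021079461348727285 rel tool -0.004469542752642553 len 0.07758386898453941
0.163 -0.013801573234842098 -0.0002078204766305133 rel tool -0.0026758509291054337 len 0.08019679926971658
0.165 -0.01260577868581735 -0.00020583771872600607 rel tool -0.0014800563800806872 len 0.08197528911472197
```

Emit:
{"method": "carry_out", "body": {"commands": [[[0,0.07,0,0],[0,0,0,0],[0,0,0,0],[0,0,0,0],[0,0,0,0],[0,0,0,0]]], "claw": 1.2, "grip_force": 25}}

```text
t: 11.38
tool_pos: [0.4619, 0.029, 0.1176]
orientation: [-1.646, -2.675, 0.001]
force: [-4.8, -2.0, 3.9]
opening: 0.0194
```

Emit:
{"method": "carry_out", "body": {"commands": [[[0.2,0,-0.04,0],[0.2,0,-0.03,0],[0.2,0,-0.03,0],[0.2,0,-0.02,0],[0,0,0,0],[0,0,0,0]]]}}

```text
t: 11.88
tool_pos: [0.4584, 0.0357, 0.1183]
orientation: [1.646, 2.676, -0.002]
force: [-2.3, -5.1, -0.4]
opening: 0.0193
```

Emit:
{"method": "carry_out", "body": {"commands": [[[0.12,-0.05,0,0],[0.12,-0.05,0,0],[0,0,0,0],[0,0,0,0]]]}}

```text
t: 12.22
tool_pos: [0.4569, 0.0378, 0.1185]
orientation: [1.646, 2.675, -0.0]
force: [1.6, -4.0, -4.3]
opening: 0.0196
```

```bash
python3 snap.py 12 wrist
python3 - <<'E'
from h import *
im=cv2.imread('pics/wrist12.png')[210:330,210:350].astype(float)
im=np.clip((im/90)**.6*255,0,255).astype(np.uint8)
cv2.imwrite('pics/w12e.png',cv2.resize(im,None,fx=5,fy=5,interpolation=cv2.INTER_CUBIC))
E
```

```text
t 12.2167 tcp [0.4569 0.0378 0.1185] psi 116.79098441050166 z [ 0. -0. -1.] F [ 1.64 -3.96 -4.29] op 0.019611603026284022 q [-0.03 -0.21  1.96 -0.    1.39 -0.5 ]
```

View pics/w12e.png

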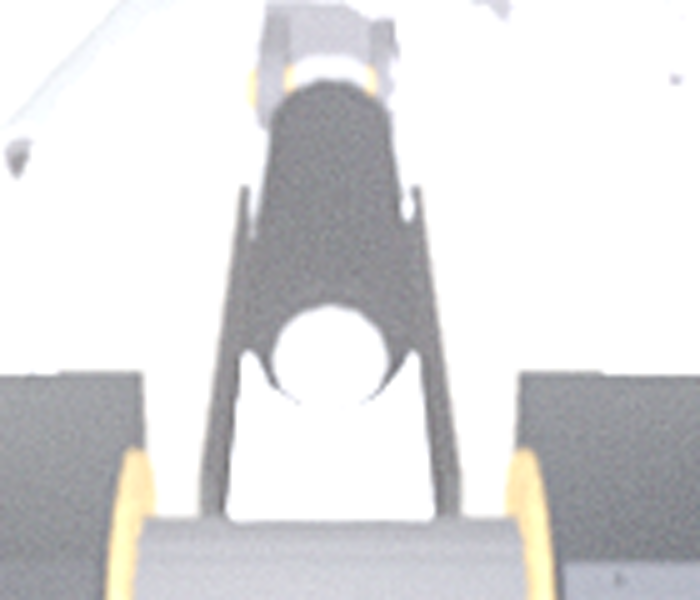

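```bash
cat > tilt.py <<'E'
import sys,pickle
from h import *
def tilt(tag,hp,cp,phi,T):
    w=pickle.load(open(f'pics/wrist{tag}.pkl','rb'));a=np.radians(phi);u=np.array([np.cos(a),np.sin(a),0]);v=np.array([np.sin(a),-np.cos(a),0])
    h=onz(w,hp,.084)
    best=min(np.arange(.1,.17,.0005),key=lambda z:abs(np.linalg.norm(onz(w,cp,z)-h)-.081))
    X=onz(w,cp,best);T=np.array([*T,0]);print('hinge',h.round(4),'rel tool',((h-T)@u).round(4),((h-T)@v).round(4),'cap z',best,'in',((X-h)@u).round(4),((X-h)@v).round(4),'tilt',np.degrees(np.arcsin((X-h)@u/.081)),'cap rel tool',((X-T)@u).round(4))
E
python3 - <<'E'
from tilt import *
tilt(12,(275.6,227),(276,282),116.7,(.4569,.0378))
tilt(12,(275.6,227),(276,282),116.7,(.4569,.0378))
h=[.4577,.0383,.084]
w=pickle.load(open('pics/wrist12.pkl','rb'))
print(proj(w,h),proj(w,[.4577,.0383,.165]))
E
```

```text
hinge [0.4578 0.0382 0.084 ] rel tool -0.0 0.001 cap z 0.16500000000000006 in -0.0021 0.0002 tilt -1.4768167985181855 cap rel tool -0.0021
hinge [0.4578 0.0382 0.084 ] rel tool -0.0 0.001 cap z 0.16500000000000006 in -0.0021 0.0002 tilt -1.4768167985181855 cap rel tool -0.0021
[275.56282722 226.84800355] [275.63479283 278.4183146 ]
```

Emit:
{"method": "carry_out", "body": {"commands": [[[0.1,0,0.05,0],[0.1,0,0.05,0],[0,0,0,0],[0,0,0,0]]]}}

```text
t: 12.6
tool_pos: [0.4566, 0.0388, 0.1184]
orientation: [1.646, 2.674, -0.001]
force: [1.7, -7.5, -0.5]
opening: 0.0196
```

```bash
python3 snap.py 13 wrist
python3 - <<'E'
from h import *
im=cv2.imread('pics/wrist13.png')[210:330,210:350].astype(float)
im=np.clip((im/90)**.6*255,0,255).astype(np.uint8)
cv2.imwrite('pics/w13e.png',cv2.resize(im,None,fx=5,fy=5,interpolation=cv2.INTER_CUBIC))
E
```

```text
t 12.6 tcp [0.4566 0.0388 0.1184] psi 116.77626859260523 z [ 0.002 -0.002 -1.   ] F [ 1.73 -7.48 -0.51] op 0.019630788540114536 q [-0.03 -0.21  1.97 -0.    1.39 -0.49]
```

View pics/w13e.png

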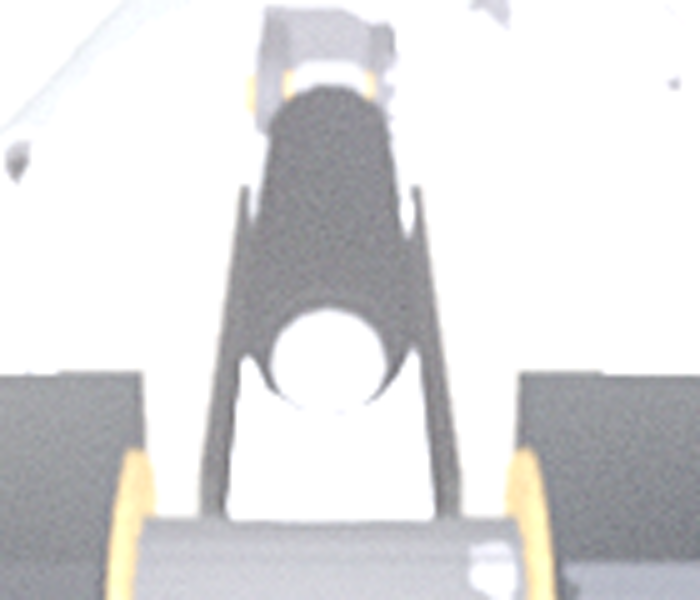

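Emit:
{"method": "carry_out", "body": {"commands": [[[-0.06,0.06,0,0.7],[-0.04,0.17,0,2],[-0.01,0.25,0,3],[-0.01,0.25,0,3],[-0.01,0.25,0,3],[-0.01,0.25,0,3],[-0.01,0.25,0,3],[-0.01,0.25,0,3]]]}}

```text
t: 13.32
tool_pos: [0.4724, 0.0431, 0.1183]
orientation: [-2.103, -2.333, 0.003]
force: [-5.4, -6.5, 4.8]
opening: 0.0196
```

```bash
cat > fr.py <<'E'
from h import *
s=robot.read_state();T=np.array(s['tool_pos']);F=np.array(s['force']);C=np.array([.4789,-.0045])
d=T[:2]-C;ph=np.arctan2(d[1],d[0]);u=np.array([np.cos(ph),np.sin(ph)]);v=np.array([np.sin(ph),-np.cos(ph)])
Rm=cv2.Rodrigues(np.array(s['orientation']))[0];psi=np.degrees(np.arctan2(Rm[1,0],Rm[0,0]))
print(f"t {s['t']:.2f} r {np.linalg.norm(d)*1000:.1f} phi {np.degrees(ph):.2f} psi {psi:.2f} z {T[2]:.4f} Frad {F[:2]@u:.2f} Ftan {F[:2]@v:.2f} Fz {F[2]:.2f} op {s['opening']*1000:.1f} wt {np.round(s['wrist_torque'],2)}")
E
python3 fr.py
```

```text
t 13.32 r 48.1 phi 97.80 psi 95.94 z 0.1183 Frad -5.73 Ftan -6.27 Fz 4.79 op 19.6 wt [-1.29  1.06  0.  ]
```

Emit:
{"method": "carry_out", "body": {"commands": [[[-0.02,0.25,0,3],[-0.02,0.25,0,3],[-0.02,0.25,0,3],[-0.01,0.25,0,3],[-0.01,0.25,0,3],[-0.01,0.25,0,3]]]}}

```text
t: 13.82
tool_pos: [0.487, 0.0426, 0.1183]
orientation: [-2.441, -1.975, 0.002]
force: [-6.2, -2.5, 6.8]
opening: 0.0192
```

```bash
python3 fr.py; python3 snap.py 14 wrist
```

```text
t 13.82 r 47.8 phi 80.21 psi 77.95 z 0.1183 Frad -3.55 Ftan -5.68 Fz 6.76 op 19.2 wt [-0.62  1.31 -0.  ]
t 13.8167 tcp [0.487  0.0426 0.1183] psi 77.94782087620148 z [-0.002  0.    -1.   ] F [-6.2  -2.53  6.76] op 0.01922974466248997 q [-0.02 -0.12  1.88  0.    1.38  0.19]
```

View pics/wrist14.png

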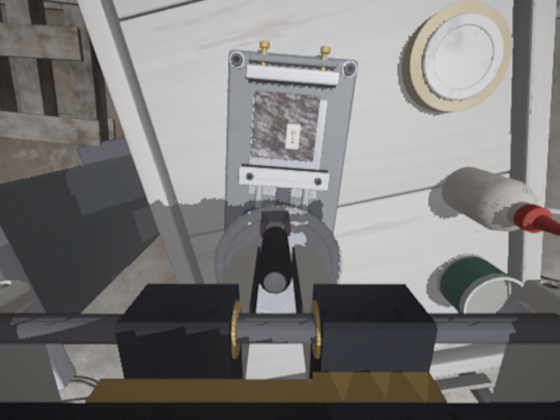

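Emit:
{"method": "carry_out", "body": {"commands": [[[-0.01,0.25,-0.05,3],[-0.01,0.25,-0.05,3],[-0.01,0.25,0,3],[-0.01,0.25,0,3]]]}}

```text
t: 14.2
tool_pos: [0.4957, 0.04, 0.1184]
orientation: [-2.632, -1.708, 0.004]
force: [-7.3, 0.3, 1.8]
opening: 0.0193
```

```bash
python3 fr.py
```

```text
t 14.20 r 47.6 phi 69.33 psi 65.96 z 0.1184 Frad -2.29 Ftan -6.94 Fz 1.78 op 19.3 wt [-0.05  1.33 -0.02]
```

Emit:
{"method": "carry_out", "body": {"commands": [[[-0.01,0.25,0,3],[-0.01,0.25,0,3],[-0.01,0.25,0,3],[-0.01,0.2,0,2.4]]]}}

```text
t: 14.53
tool_pos: [0.504, 0.0357, 0.1184]
orientation: [-2.789, -1.438, 0.003]
force: [-6.6, 3.0, 1.7]
opening: 0.0191
```

```bash
python3 fr.py; python3 snap.py 15 wrist
python3 - <<'E'
from h import *
crop('pics/wrist15.png','pics/w15c.png',200,30,390,230,4)
E
```

```text
t 14.53 r 47.4 phi 57.99 psi 54.56 z 0.1184 Frad -0.93 Ftan -7.14 Fz 1.70 op 19.1 wt [ 0.43  1.13 -0.  ]
t 14.5333 tcp [0.504  0.0357 0.1184] psi 54.56137266498759 z [-0.004  0.003 -1.   ] F [-6.55  2.99  1.7 ] op 0.01910726666862178 q [-0.03 -0.07  1.84  0.    1.38  0.59]
```

View pics/w15c.png

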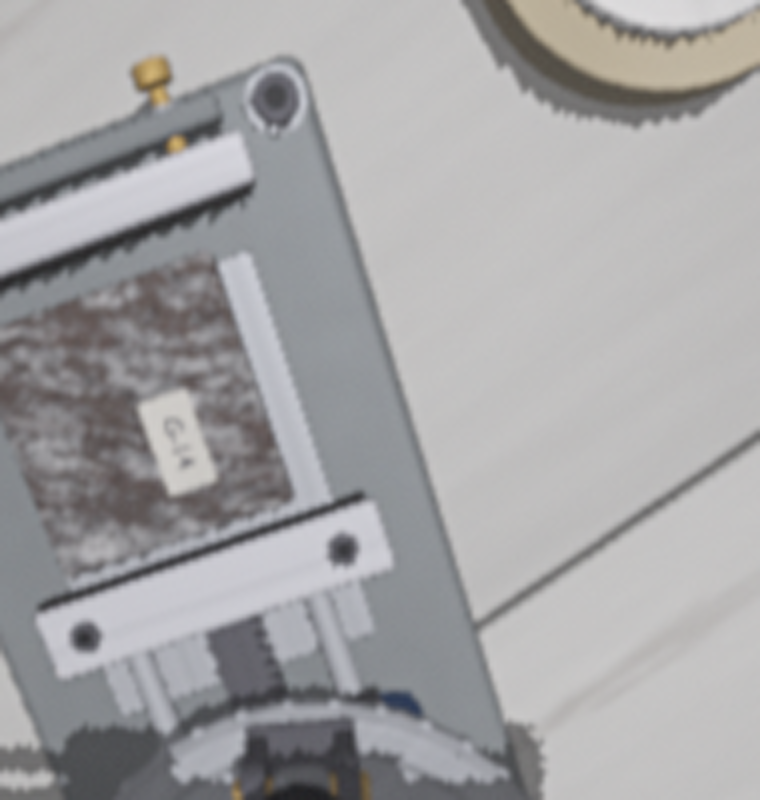

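Emit:
{"method": "carry_out", "body": {"commands": [[[0.03,0.25,0,3],[0.03,0.25,0,3],[0.02,0.25,0,3],[0,0.25,0,3],[-0.01,0.25,0,3]]]}}

```text
t: 15.0
tool_pos: [0.5137, 0.0282, 0.1184]
orientation: [-2.953, -1.062, 0.004]
force: [-6.7, 4.3, 1.2]
opening: 0.0194
```

```bash
python3 fr.py
```

```text
t 15.00 r 47.8 phi 43.15 psi 39.58 z 0.1184 Frad -1.91 Ftan -7.70 Fz 1.23 op 19.4 wt [0.56 1.2  0.05]
```

Emit:
{"method": "carry_out", "body": {"commands": [[[-0.01,0.25,0,3],[-0.01,0.17,0,2],[-0.01,0.17,0,2]]]}}

```text
t: 15.25
tool_pos: [0.5174, 0.0237, 0.1184]
orientation: [-3.011, -0.881, 0.003]
force: [-4.3, 4.9, -0.1]
opening: 0.0192
```

```bash
python3 fr.py; python3 snap.py 16 wrist side
python3 - <<'E'
from h import *
crop('pics/wrist16.png','pics/w16c.png',130,0,320,170,4)
E
```

```text
t 15.25 r 47.7 phi 36.23 psi 32.62 z 0.1184 Frad -0.52 Ftan -6.50 Fz -0.14 op 19.2 wt [ 0.9   0.89 -0.05]
t 15.25 tcp [0.5174 0.0237 0.1184] psi 32.62078492555232 z [-0.003  0.003 -1.   ] F [-4.26  4.94 -0.14] op 0.019228038506686636 q [-0.06 -0.04  1.81  0.    1.38  0.95]
```

View pics/w16c.png

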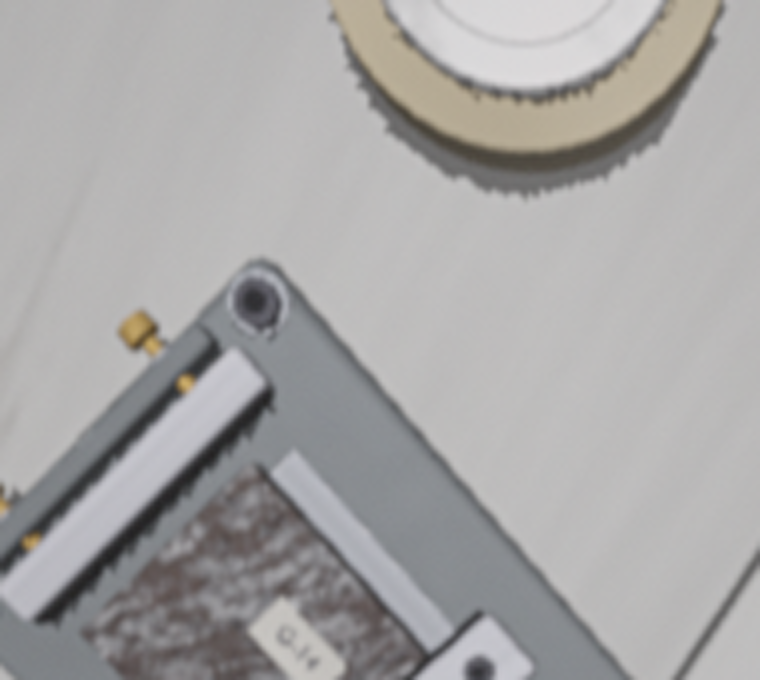

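Emit:
{"method": "carry_out", "body": {"commands": [[[0.03,0.25,0,3],[0.03,0.25,0,3],[0.01,0.25,0,3],[0,0.17,0,2],[0,0.17,0,2]]]}}

```text
t: 15.77
tool_pos: [0.5231, 0.0145, 0.1184]
orientation: [-3.092, -0.535, 0.003]
force: [-4.6, 5.3, 0.4]
opening: 0.0197
```

```bash
python3 fr.py
```

```text
t 15.77 r 48.1 phi 23.33 psi 19.63 z 0.1184 Frad -2.16 Ftan -6.71 Fz 0.45 op 19.7 wt [1.05 0.9  0.02]
```

Emit:
{"method": "carry_out", "body": {"commands": [[[0,0.08,0,1],[0,0.08,0,1],[0,0.08,0,1],[0,0.08,0,1]]]}}

```text
t: 16.1
tool_pos: [0.5242, 0.0117, 0.1184]
orientation: [-3.108, -0.428, 0.003]
force: [-2.5, 6.2, 0.4]
opening: 0.0191
```

```bash
python3 fr.py;  python3 snap.py 17 wrist
python3 - <<'E'
from h import *
crop('pics/wrist17.png','pics/w17c.png',90,0,280,170,4)
E
```

```text
t 16.10 r 48.1 phi 19.65 psi 15.68 z 0.1184 Frad -0.28 Ftan -6.65 Fz 0.35 op 19.1 wt [1.06 0.71 0.02]
t 16.1 tcp [0.5242 0.0117 0.1184] psi 15.68434437595902 z [-0.002  0.004 -1.   ] F [-2.5   6.17  0.35] op 0.019135985889969037 q [-0.08 -0.02  1.79  0.    1.38  1.22]
```

View pics/w17c.png

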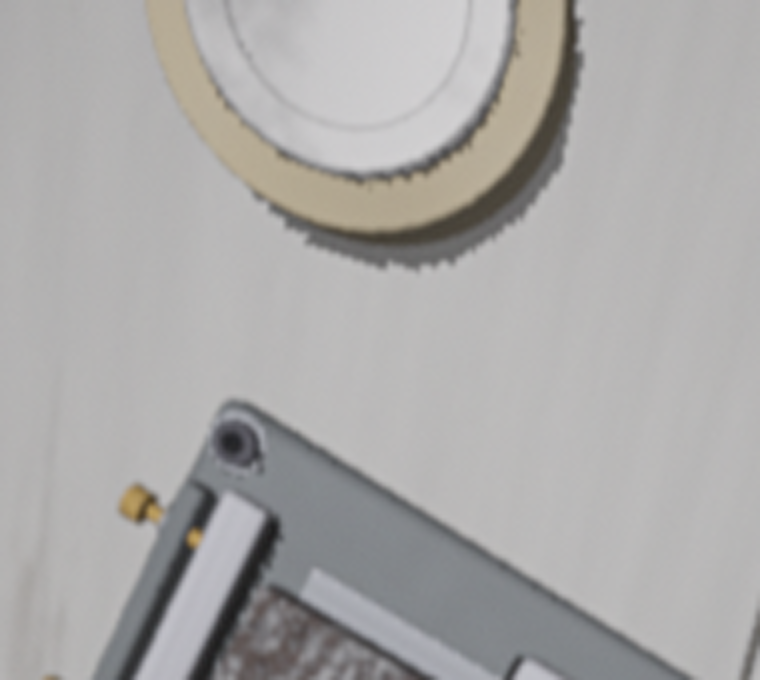

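Emit:
{"method": "carry_out", "body": {"commands": [[[0.02,0.16,0,2],[0.02,0.16,0,2],[0.01,0.16,0,2],[0,0.16,0,2]]]}}

```text
t: 16.48
tool_pos: [0.5261, 0.0056, 0.1184]
orientation: [-3.131, -0.209, 0.003]
force: [-2.6, 6.1, -0.3]
opening: 0.0194
```

```bash
python3 fr.py
```

```text
t 16.48 r 48.3 phi 12.11 psi 7.64 z 0.1184 Frad -1.30 Ftan -6.52 Fz -0.25 op 19.4 wt [1.14 0.66 0.01]
```

Emit:
{"method": "carry_out", "body": {"commands": [[[0,0.08,0,1],[0,0.08,0,1],[0,0.08,0,1]]]}}

```text
t: 16.73
tool_pos: [0.5266, 0.0033, 0.1184]
orientation: [-3.135, -0.128, 0.003]
force: [-1.5, 6.1, -0.6]
opening: 0.0194
```

```bash
python3 fr.py;  python3 snap.py 18 side
python3 - <<'E'
from h import *
crop('pics/side18.png','pics/s18c.png',240,180,360,270,6)
E
```

```text
t 16.73 r 48.3 phi 9.31 psi 4.69 z 0.1184 Frad -0.51 Ftan -6.24 Fz -0.62 op 19.4 wt [ 1.2   0.5  -0.02]
t 16.7333 tcp [0.5266 0.0033 0.1184] psi 4.687098719186184 z [-0.002  0.004 -1.   ] F [-1.51  6.07 -0.62] op 0.019363691407570924 q [-0.09 -0.02  1.78  0.    1.38  1.39]
```

View pics/s18c.png

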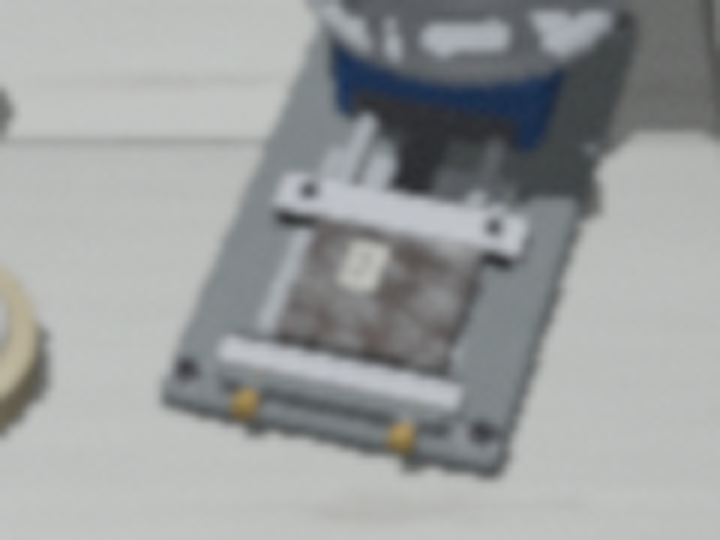

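Emit:
{"method": "carry_out", "body": {"commands": [[[0.01,0.08,0,1],[0.01,0.08,0,1],[0.01,0.08,0,1],[0,0.08,0,1]]]}}

```text
t: 17.12
tool_pos: [0.5271, 0.0002, 0.1184]
orientation: [-3.137, -0.019, 0.003]
force: [-2.0, 4.8, -1.1]
opening: 0.0194
```

```bash
python3 fr.py
```

```text
t 17.12 r 48.5 phi 5.61 psi 0.69 z 0.1184 Frad -1.50 Ftan -5.02 Fz -1.12 op 19.4 wt [ 1.22  0.51 -0.03]
```

Emit:
{"method": "carry_out", "body": {"commands": [[[0.01,0.08,0,1],[0.01,0.08,0,1],[0,0.08,0,1]]]}}

```text
t: 17.37
tool_pos: [0.5273, -0.0022, 0.1184]
orientation: [-3.137, 0.063, 0.003]
force: [-2.0, 6.8, -1.4]
opening: 0.0196
```

```bash
python3 fr.py;  python3 snap.py 19 wrist side
python3 - <<'E'
from h import *
a=cv2.imread('pics/side19.png')[190:260,250:350];a=cv2.resize(a,None,fx=5.5,fy=5.5,interpolation=cv2.INTER_CUBIC)
cv2.imwrite('pics/s19c.png',a)
E
```

```text
t 17.37 r 48.5 phi 2.75 psi -2.31 z 0.1184 Frad -1.64 Ftan -6.88 Fz -1.41 op 19.6 wt [1.19 0.4  0.  ]
t 17.3667 tcp [ 0.5273 -0.0022  0.1184] psi -2.3104286673485395 z [-0.002  0.004 -1.   ] F [-1.97  6.8  -1.41] op 0.01962176467516965 q [-0.1  -0.01  1.78  0.    1.37  1.51]
```

View pics/s19c.png

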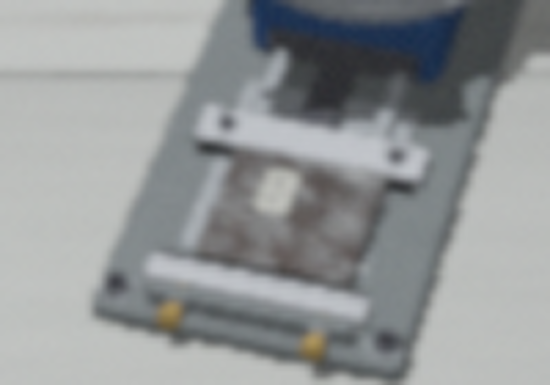

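View pics/wrist19.png

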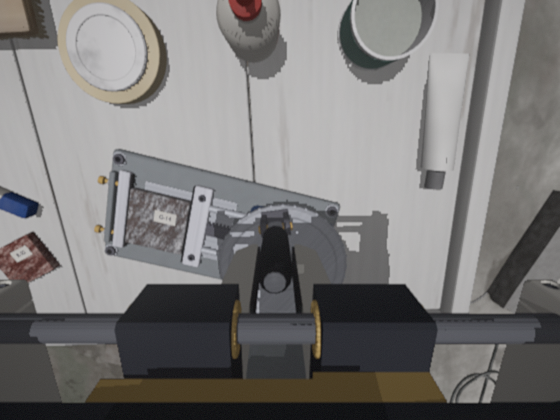

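```bash
cat >> fr.py <<'E'
w=s['wrist_torque'];L=.195;G=np.array([-w[1],w[0]])/L
print('from torque: Frad %.2f Ftan %.2f'%(G@u,G@v), 'dq',np.abs(s['dq']).max().round(3))
E
python3 fr.py
```

```text
t 17.47 r 48.5 phi 2.60 psi -2.31 z 0.1184 Frad -1.02 Ftan -6.12 Fz -1.36 op 19.4 wt [1.2  0.43 0.01]
from torque: Frad -1.91 Ftan -6.26 dq 0.018
```

Emit:
{"method": "carry_out", "body": {"commands": [[[0,0.07,0,0.8],[0,0.07,0,0.8],[0,0.07,0,0.8]]]}}

```text
t: 17.72
tool_pos: [0.5274, -0.0042, 0.1184]
orientation: [-3.135, 0.129, 0.002]
force: [-1.7, 6.2, -1.6]
opening: 0.0192
```

```bash
python3 fr.py
```

```text
t 17.72 r 48.5 phi 0.32 psi -4.70 z 0.1184 Frad -1.71 Ftan -6.26 Fz -1.60 op 19.2 wt [ 1.35  0.25 -0.05]
from torque: Frad -1.24 Ftan -6.94 dq 0.15
```

Emit:
{"method": "carry_out", "body": {"commands": [[[0,0.07,0,0.8],[0,0.07,0,0.8],[0,0.07,0,0.8]]]}}

```text
t: 17.97
tool_pos: [0.5273, -0.0057, 0.1185]
orientation: [-3.13, 0.194, 0.002]
force: [-0.8, 10.5, -1.6]
opening: 0.0193
```

```bash
python3 fr.py
```

```text
t 17.97 r 48.5 phi -1.44 psi -7.09 z 0.1185 Frad -1.05 Ftan -10.50 Fz -1.58 op 19.3 wt [2.1  0.09 0.06]
from torque: Frad -0.73 Ftan -10.73 dq 0.15
```

Emit:
{"method": "carry_out", "body": {"commands": [[[0,0,0,0]]]}}

```text
t: 18.05
tool_pos: [0.5273, -0.0057, 0.1185]
orientation: [-3.13, 0.194, 0.002]
force: [-0.1, 9.5, -2.4]
opening: 0.0193
```

```bash
python3 fr.py
```

```text
t 18.05 r 48.5 phi -1.43 psi -7.11 z 0.1185 Frad -0.33 Ftan -9.52 Fz -2.41 op 19.3 wt [ 1.8   0.14 -0.05]
from torque: Frad -0.97 Ftan -9.23 dq 0.019
```

Emit:
{"method": "carry_out", "body": {"commands": [[[0,0.015,0,0],[0,0.015,0,0],[0,0,0,0]]]}}

```text
t: 18.3
tool_pos: [0.5273, -0.0058, 0.1185]
orientation: [-3.13, 0.193, 0.002]
force: [0.3, 9.5, -3.0]
opening: 0.0194
```

```bash
python3 fr.py; python3 snap.py 20 side wrist
python3 - <<'E'
from h import *
a=cv2.imread('pics/side20.png')[190:260,250:350];a=cv2.resize(a,None,fx=5.5,fy=5.5,interpolation=cv2.INTER_CUBIC)
cv2.imwrite('pics/s20c.png',a)
crop('pics/wrist20.png','pics/w20c.png',90,140,290,290,4)
E
```

```text
t 18.30 r 48.4 phi -1.52 psi -7.05 z 0.1185 Frad 0.06 Ftan -9.47 Fz -2.99 op 19.4 wt [ 2.    0.13 -0.03]
from torque: Frad -0.96 Ftan -10.22 dq 0.002
t 18.3 tcp [ 0.5273 -0.0058  0.1185] psi -7.045158093608221 z [-0.001  0.006 -1.   ] F [ 0.31  9.47 -2.99] op 0.01943662154170849 q [-0.11 -0.01  1.78  0.01  1.37  1.58]
```

View pics/w20c.png

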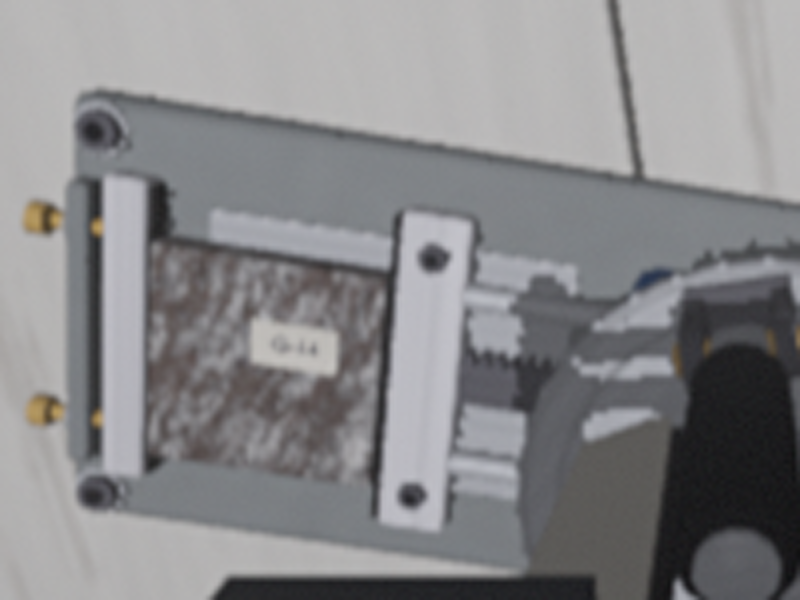

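View pics/s20c.png

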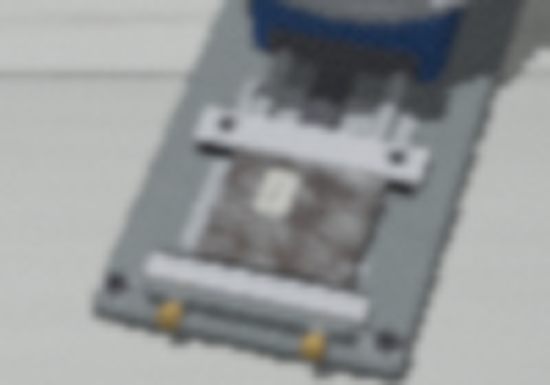

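Emit:
{"method": "carry_out", "body": {"commands": [[[0,-0.08,0,-1.7],[0,-0.08,0,-1.7],[0,-0.08,0,-1.6],[0,0,0,0]]]}}

```text
t: 18.73
tool_pos: [0.5274, -0.0051, 0.1185]
orientation: [-3.139, 0.055, 0.002]
force: [-2.1, 3.8, -1.1]
opening: 0.0197
```

```bash
python3 fr.py
```

```text
t 18.73 r 48.5 phi -0.76 psi -1.99 z 0.1185 Frad -2.11 Ftan -3.73 Fz -1.08 op 19.7 wt [0.83 0.35 0.01]
from torque: Frad -1.84 Ftan -4.22 dq 0.053
```

Emit:
{"method": "carry_out", "body": {"commands": [[[0,-0.06,0,0],[0,-0.05,0,0],[-0.33,0,0.01,0],[-0.33,0,0.03,0],[-0.33,0,0.05,0],[-0.32,0,0.06,0],[0,0,0,0]]], "grip_force": 12}}

```text
t: 19.32
tool_pos: [0.5149, -0.0052, 0.1179]
orientation: [3.141, -0.058, 0.002]
force: [0.2, 2.6, 0.3]
opening: 0.0196
```

```bash
python3 fr.py; python3 snap.py 21 wrist
```

```text
t 19.32 r 36.0 phi -1.11 psi -2.12 z 0.1179 Frad 0.14 Ftan -2.60 Fz 0.29 op 19.6 wt [ 0.56 -0.16  0.06]
from torque: Frad 0.77 Ftan -2.89 dq 0.01
t 19.3167 tcp [ 0.5149 -0.0052  0.1179] psi -2.1220936178715872 z [ 0.001 -0.    -1.   ] F [0.19 2.6  0.29] op 0.019639949939338208 q [-0.11 -0.05  1.82  0.    1.37  1.5 ]
```

View pics/wrist21.png

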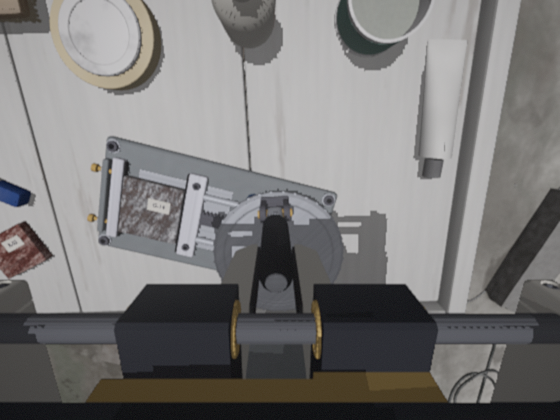

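Emit:
{"method": "carry_out", "body": {"commands": [[[-0.64,-0.06,0.17,0],[-0.62,0,0.24,0],[-0.59,0,0.3,0],[-0.55,0,0.36,0],[-0.51,0,0.42,0],[-0.47,0,0.47,0],[0,0,0,0]]]}}

```text
t: 19.95
tool_pos: [0.4791, -0.0049, 0.0968]
orientation: [3.138, -0.058, -0.004]
force: [-2.9, -6.3, 3.2]
opening: 0.0196
```

```bash
python3 fr.py; python3 snap.py 22 wrist scene
python3 - <<'E'
from h import *
crop('pics/scene22.png','pics/sc22c.png',270,130,410,270,4)
E
```

```text
t 19.95 r 0.4 phi -67.26 psi -2.13 z 0.0968 Frad 4.66 Ftan 5.08 Fz 3.17 op 19.6 wt [-0.85  0.43  0.11]
from torque: Frad 3.16 Ftan 3.71 dq 0.017
t 19.95 tcp [ 0.4791 -0.0049  0.0968] psi -2.131773629826832 z [-0.003 -0.003 -1.   ] F [-2.88 -6.26  3.17] op 0.019584120298867178 q [-0.11 -0.13  1.93 -0.    1.34  1.49]
```

View pics/wrist22.png

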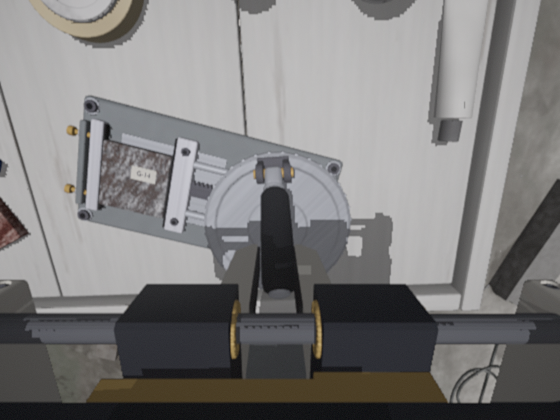

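View pics/sc22c.png

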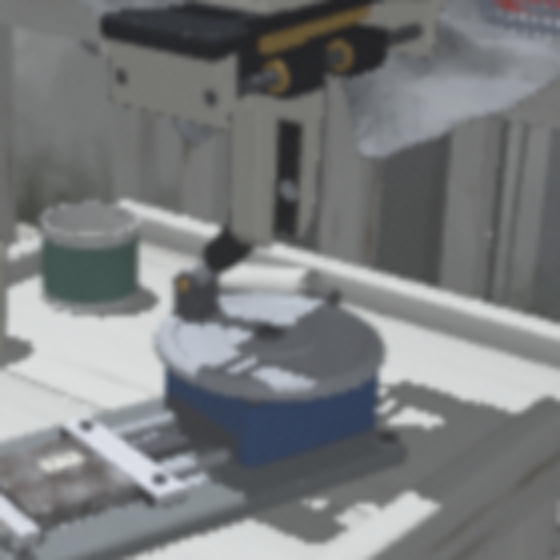

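Emit:
{"method": "carry_out", "body": {"commands": [[[0,0,0,0],[0,0,0,0],[0,0,0,0],[0,0,-1.5,-1],[0,0,-2.5,-1],[0,0,-2.5,-1],[0,0,0,0],[0,0,0,0]]], "claw": 5}}

```text
t: 20.72
tool_pos: [0.4822, -0.0034, 0.1642]
orientation: [3.141, 0.024, 0.005]
force: [-0.3, 0.6, -0.6]
opening: 0.0497
```

Emit:
{"method": "carry_out", "body": {"commands": [[[0,0,0,0],[0,0,0,0],[0,0,0,0],[0,0,0,0],[0,0,0,0],[0,0,0,0]]], "claw": 0}}

```text
t: 21.22
tool_pos: [0.4809, -0.0033, 0.1622]
orientation: [-3.141, -0.024, 0.001]
force: [-0.5, 0.1, -0.7]
opening: 0.0148
```

```bash
python3 fr.py; python3 snap.py 23 wrist
```

```text
t 21.22 r 2.3 phi 31.34 psi 0.89 z 0.1622 Frad -0.44 Ftan -0.34 Fz -0.68 op 14.8 wt [0.02 0.   0.01]
from torque: Frad 0.05 Ftan -0.11 dq 0.004
t 21.2167 tcp [ 0.4809 -0.0033  0.1622] psi 0.8863549575310433 z [-0.001  0.    -1.   ] F [-0.55  0.06 -0.68] op 0.014771012683092742 q [-0.11 -0.18  1.85  0.    1.47  1.44]
```

View pics/wrist23.png

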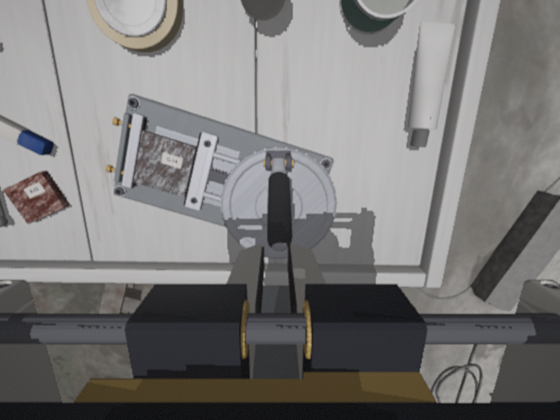

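Run:
```python
from h import *
crop('pics/wrist23.png','pics/w23c.png',200,130,350,280,4)
im=cv2.imread('pics/wrist23.png')[140:270,220:340].astype(float)
im=np.clip((im/90)**.6*255,0,255).astype(np.uint8)
cv2.imwrite('pics/w23e.png',cv2.resize(im,None,fx=5,fy=5,interpolation=cv2.INTER_CUBIC))
```

```text
(no output)
```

View pics/w23e.png

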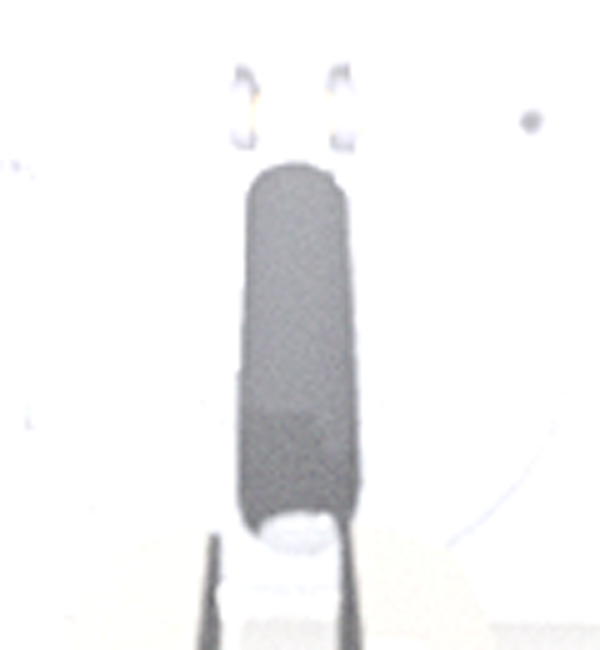

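Run:
```python
from tilt import *
tilt(23,(278.6,162),(279.6,246.6),1,(.4809,-.0033))
```

```text
hinge [ 0.5272 -0.0042  0.084 ] rel tool 0.0462 0.0017 cap z 0.14000000000000004 in -0.0585 0.0004 tilt -46.1947777928163 cap rel tool -0.0122
```

Emit:
{"method": "carry_out", "body": {"commands": [[[-0.4,0.1,0,0],[-0.4,0.07,0,0],[0,0,0.6,0],[0,0,0.6,0],[0,0,0.6,0],[0,0,0.6,0],[0,0,0.6,0],[0,0,0.6,0],[0,0,0,0]]]}}

```text
t: 22.02
tool_pos: [0.4716, -0.0051, 0.1256]
orientation: [-3.141, -0.024, 0.006]
force: [-4.9, 0.1, 5.6]
opening: 0.0008
```

```bash
python3 fr.py; python3 snap.py 24 wrist
```

```text
t 22.02 r 7.4 phi -175.42 psi 0.89 z 0.1256 Frad 4.92 Ftan 0.45 Fz 5.56 op 0.8 wt [ 0.02  0.84 -0.  ]
from torque: Frad 4.26 Ftan 0.43 dq 0.011
t 22.0167 tcp [ 0.4716 -0.0051  0.1256] psi 0.8927153918952629 z [-0.004  0.    -1.   ] F [-4.94  0.05  5.56] op 0.0007850725274205065 q [-0.12 -0.17  1.92 -0.    1.4   1.44]
```

View pics/wrist24.png

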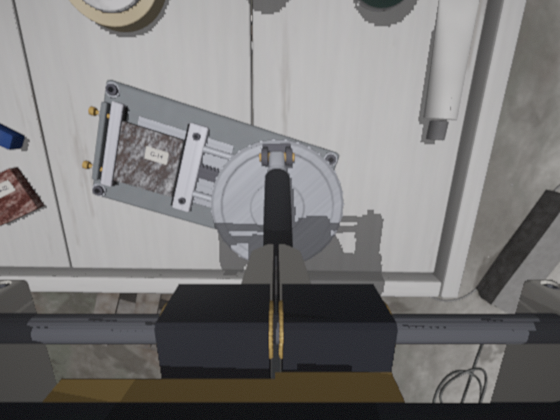

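Emit:
{"method": "carry_out", "body": {"commands": [[[0,0,0.4,0],[0,0,0.4,0],[0,0,0.4,0]]]}}

```text
t: 22.32
tool_pos: [0.4731, -0.0052, 0.1144]
orientation: [3.141, 0.024, -0.0]
force: [-1.9, -0.8, 2.4]
opening: 0.0004
```

```bash
python3 fr.py; python3 snap.py 25 wrist scene
python3 - <<'E'
from h import *
crop('pics/scene25.png','pics/sc25c.png',270,130,410,270,4)
E
```

```text
t 22.32 r 5.9 phi -173.31 psi 0.89 z 0.1144 Frad 1.95 Ftan -0.60 Fz 2.39 op 0.4 wt [-0.08  0.36  0.  ]
from torque: Frad 1.90 Ftan -0.17 dq 0.108
t 22.3167 tcp [ 0.4731 -0.0052  0.1144] psi 0.8901243470277266 z [-0. -0. -1.] F [-1.87 -0.83  2.39] op 0.00044190073533950907 q [-0.12 -0.16  1.93 -0.    1.37  1.44]
```

View pics/sc25c.png

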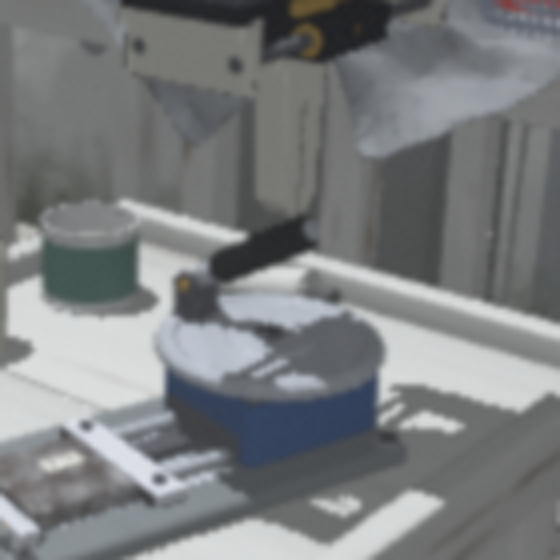

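Emit:
{"method": "carry_out", "body": {"commands": [[[0,0,0.4,0],[0,0,0.4,0],[0,0,0.4,0],[0,0,0.4,0],[0,0,0.4,0],[0,0,0.4,0],[0,0,0.4,0],[0,0,0.3,0],[0,0,0.2,0],[0,0,0.2,0]]]}}

```text
t: 23.25
tool_pos: [0.4731, -0.0051, 0.0794]
orientation: [-3.141, -0.024, 0.0]
force: [-1.1, 0.2, 0.8]
opening: 0.0
```

```bash
python3 fr.py; python3 snap.py 26 scene
python3 - <<'E'
from h import *
crop('pics/scene26.png','pics/sc26c.png',270,130,410,270,4)
E
```

```text
t 23.25 r 5.9 phi -173.67 psi 0.89 z 0.0794 Frad 1.06 Ftan 0.28 Fz 0.75 op 0.0 wt [0.02 0.14 0.  ]
from torque: Frad 0.70 Ftan 0.18 dq 0.047
t 23.25 tcp [ 0.4731 -0.0051  0.0794] psi 0.8882214269906278 z [-0.  0. -1.] F [-1.08  0.16  0.75] op 4.79305180435324e-06 q [-0.12 -0.13  1.97  0.    1.3   1.44]
```

View pics/sc26c.png

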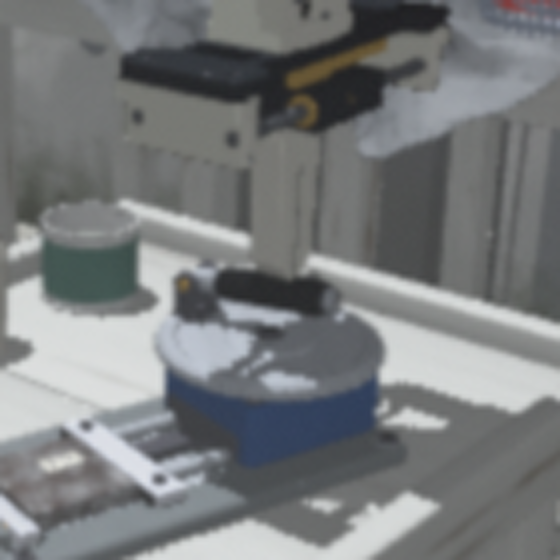

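Nearly flat; press in small steps until the stop answers.

Emit:
{"method": "carry_out", "body": {"commands": [[[0,0,0.1,0],[0,0,0.1,0],[0,0,0.1,0],[0,0,0,0]]]}}

```text
t: 23.63
tool_pos: [0.4732, -0.0051, 0.0766]
orientation: [-3.141, -0.024, -0.0]
force: [-0.1, 0.2, 0.6]
opening: 0.0007
```

```bash
python3 fr.py
```

```text
t 23.63 r 5.7 phi -173.61 psi 0.89 z 0.0766 Frad 0.11 Ftan 0.21 Fz 0.59 op 0.7 wt [-0.07 -0.01 -0.03]
from torque: Frad -0.01 Ftan -0.36 dq 0.003
```

Emit:
{"method": "carry_out", "body": {"commands": [[[0,0,0.1,0],[0,0,0.1,0],[0,0,0,0]]]}}

```text
t: 23.88
tool_pos: [0.4731, -0.0052, 0.0745]
orientation: [3.141, 0.024, -0.0]
force: [-0.5, -0.7, 1.4]
opening: 0.0004
```

```bash
python3 fr.py
```

```text
t 23.88 r 5.8 phi -173.38 psi 0.89 z 0.0745 Frad 0.63 Ftan -0.64 Fz 1.37 op 0.4 wt [-0.05  0.   -0.01]
from torque: Frad 0.03 Ftan -0.27 dq 0.002
```

Emit:
{"method": "carry_out", "body": {"commands": [[[0,0,0.1,0],[0,0,0.1,0],[0,0,0,0]]]}}

```text
t: 24.13
tool_pos: [0.4731, -0.0051, 0.0724]
orientation: [-3.141, -0.024, 0.0]
force: [0.4, -0.2, -0.4]
opening: 0.0002
```

```bash
python3 fr.py
```

```text
t 24.13 r 5.9 phi -173.72 psi 0.89 z 0.0724 Frad -0.35 Ftan -0.19 Fz -0.42 op 0.2 wt [ 0.04 -0.01 -0.02]
from torque: Frad -0.07 Ftan 0.19 dq 0.004
```

Emit:
{"method": "carry_out", "body": {"commands": [[[0,0,0.1,0],[0,0,0.1,0],[0,0,0,0]]]}}

```text
t: 24.38
tool_pos: [0.4732, -0.0052, 0.0714]
orientation: [3.141, 0.025, -0.0]
force: [-4.9, -1.0, 9.3]
opening: 0.0003
```

```bash
python3 fr.py
```

```text
t 24.38 r 5.7 phi -172.67 psi 0.89 z 0.0714 Frad 4.98 Ftan -0.37 Fz 9.28 op 0.3 wt [ 0.05  0.87 -0.04]
from torque: Frad 4.37 Ftan 0.82 dq 0.004
```

Emit:
{"method": "carry_out", "body": {"commands": [[[0,0,-0.3,0],[0,0,-1,0],[0,0,-2,0],[0,0,-3,0],[0,0,-3,0],[-1.5,0,-3,0],[-1.5,0,-3,0],[0,0,0,0],[0,0,0,0]]]}}

```text
t: 25.13
tool_pos: [0.4444, -0.0058, 0.2267]
orientation: [3.141, 0.024, 0.009]
force: [0.2, 0.3, 0.2]
opening: 0.0004
```

```bash
python3 fr.py; python3 snap.py 27 wrist side scene
python3 - <<'E'
from h import *
crop('pics/wrist27.png','pics/w27c.png',130,60,330,210,4)
crop('pics/scene27.png','pics/sc27c.png',240,160,410,290,4)
crop('pics/side27.png','pics/s27c.png',200,130,390,270,4)
E
```

```text
t 25.13 r 34.5 phi -177.86 psi 0.89 z 0.2267 Frad -0.16 Ftan 0.26 Fz 0.25 op 0.4 wt [ 0.01 -0.02  0.  ]
from torque: Frad -0.12 Ftan 0.05 dq 0.049
t 25.1333 tcp [ 0.4444 -0.0058  0.2267] psi 0.8864844867967406 z [ 0.006 -0.001 -1.   ] F [0.15 0.26 0.25] op 0.0003705572178968712 q [-0.13 -0.32  1.86  0.    1.6   1.43]
```

View pics/wrist27.png

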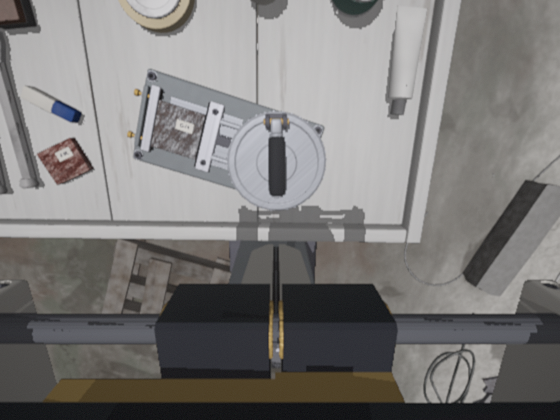

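View pics/sc27c.png

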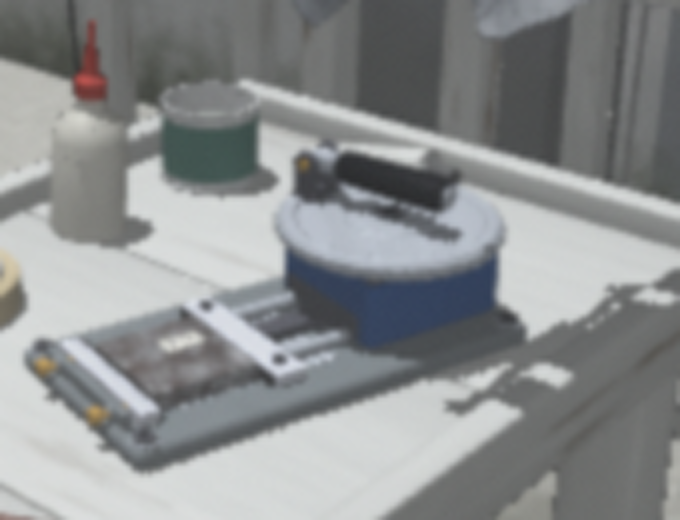

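View pics/s27c.png

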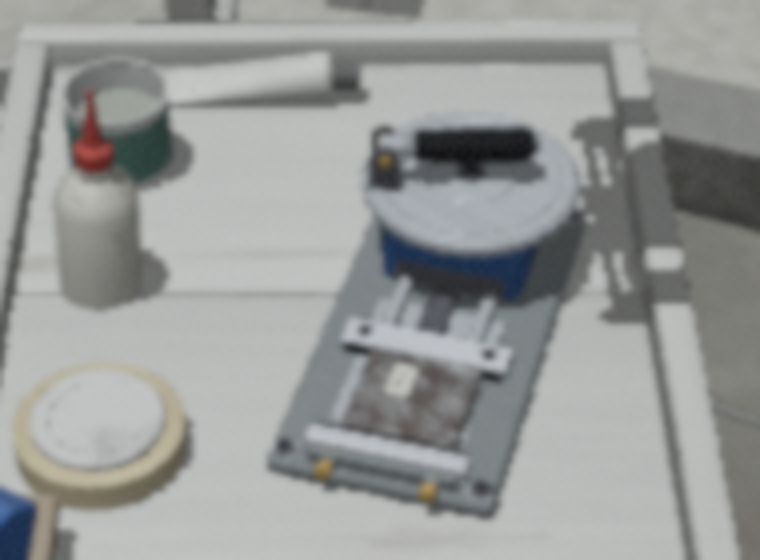

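View pics/w27c.png

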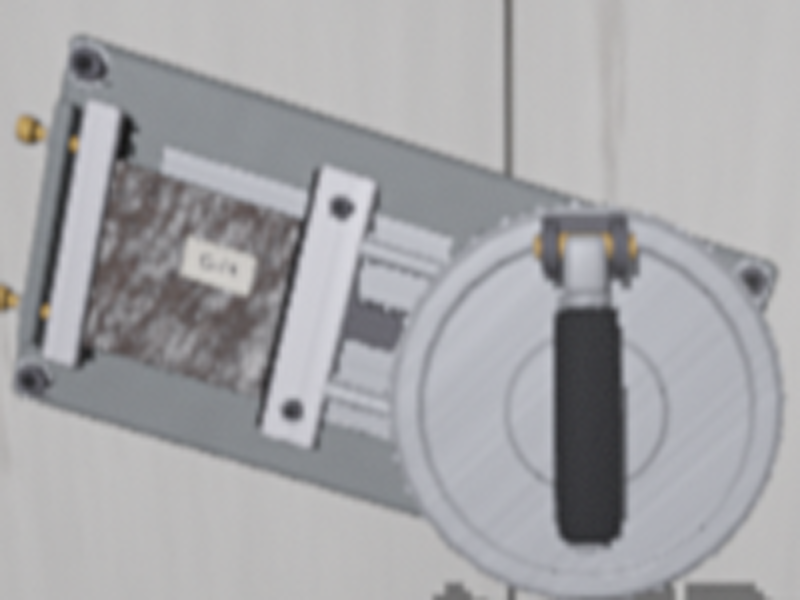

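Run:
```python
from h import *
import pickle
w=pickle.load(open('pics/wrist27.pkl','rb'));s=robot.camera_params('side');c=robot.camera_params('scene')
h=onz(w,(276.5,121),.084);e=onz(w,(277,195.5),.084);print(h,e,np.linalg.norm(h-e))
W=np.array([.4789,-.0045]);print('phi',np.degrees(np.arctan2(*(h[:2]-W)[::-1])))
for n,p,o,f in (('scene',c,(240,160),4),('side',s,(200,130),4)):
    d=h[:2]-e[:2];d/=np.linalg.norm(d);
    for z in (.084,.094,.104): X=np.array([*(h[:2]-.081*d),z]);print(n,z,((proj(p,X)-o)*f).round(1))
    print(n,'hinge',((proj(p,h)-o)*f).round(1))
print(tri([w,c],[(277,195.5),(240+452/4,160+190/4)]),tri([w,s],[(277,195.5),(200+533/4,130+145/4)]))
```

```text
[ 0.5270388  -0.00438157  0.084     ] [ 0.44379266 -0.00636811  0.084     ] 0.08326984210784572
phi 0.14095382637279003
scene 0.084 [447.3 192.8]
scene 0.094 [448.5 174.7]
scene 0.104 [449.6 156.5]
scene hinge [318.7 154.2]
side 0.084 [529.6 142.8]
side 0.094 [530.7 128.2]
side 0.104 [531.9 113.5]
side hinge [380.8 145.6]
(array([ 0.44398473, -0.00656781,  0.08599948]), [np.float64(0.00036539685000747894), np.float64(0.00036539685000751076)]) (array([ 0.44379608, -0.00635348,  0.08255649]), [np.float64(0.0003515395358511705), np.float64(0.000351539535851185)])
```

```bash
python3 -c "
from plant import robot
print(robot.read_state()['t']);print(robot.close_job())"
```

```text
25.2833
the job is handed in; nothing more can be done
None
```

I swung the crank handle up to its stop, cranked the wheel clockwise about 2.03 rad until the stone was gripped, and folded the handle flat again. I then withdrew and handed the job in at about 25.3 s.

**Last checks**
- **Upright:** pushing the handle outward met a reaction that rose from 4 to 7 N, so I took it to be at its stop. The camera read about 1.5° short of vertical, which is within its error.
- **Grip:** the crank ran free at about 6.4 N tangential and read 10.5 to 10.7 N where I stopped. It read 9.2 to 10.2 N while held still, so it was about 3 to 4 N heavier than free.
- **Stone:** the last wrist picture shows it against both the jaw and the fence, and it looks square. I did not measure the angle.
- **Folded:** the fingertips met a stop at 9 N while pressing the handle down. Its end triangulated at 83 to 86 mm high, against 84 mm for flat.
- **Bystanders:** the oil bottle and tin stand where they were in the side view, and I saw no change in the others. I did not measure any of them.

**What disagreed or went wrong**
- **Fingertip position:** the pictures put the fingertips about 18 mm behind the reported TCP, not 14 mm ahead of it as `robot.finger_overhang` says. My first grasp closed above the handle without touching it, and I went lower by what the pictures showed.
- **First swing up:** the handle crept in the pads and stopped 8 to 10° short of upright, so I grasped it again and pushed it home before cranking.
- **Folding down:** I did the second half by pressing with closed fingertips rather than gripping. The wheel showed no measurable turn back afterwards.

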